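# Open the flatbed scanner and register the dot plate

## Task

Get the flatbed scanner ready to scan the dot plate: swing its lid right back until it rests on its stop, steadily, without flinging it or letting it drop. Then lay the metal dot plate flat on the glass, one long side along the hinge ledge, and slide it snug and square into the marked corner, the one beside the hinge that is nearer the robot, so that it touches both ledges. Leave the lid open and do not disturb the other things on the bench; the glass must not be struck or pressed hard.

Things in the scene. Friction and masses are not known exactly. Their poses are not given: they have to be found in the camera images.
- scanner: A4 flatbed scanner, light-grey plastic, fixed: 250 mm deep (x), 370 wide (y), 44 high, 64 with its lid. Origin: centre of its underside; its front faces the robot's right; x points from front to hinge, y to the end near the robot, z up. Ledges frame the glass (216 mm in x, 297 in y), hinge and front ledge 17 mm wide, near ledge 20, far ledge 53, standing 3.5 mm above the glass.
- scoop (a point): middle of the mouth of the finger scoop in the scanner's front, 22 mm above the bench, in the plane of the front face, 125 mm in -x of the scanner's origin; axes the scanner's. The scoop is 130 mm wide (y), 12 mm deep in x, open to the front and the top, its floor 7 mm above the bench. The lid's lip roofs it over and juts 8 mm beyond the front face, so 20 mm over the scoop's back wall.
- glass: the scanner's fixed glass pane between the ledges, dark; its top face is 40.5 mm above the bench. Its origin and axes are those of the scanner. It is fragile: no force on it may pass 40 N.
- lid (a joint): angle of the scanner lid: 0 shut, growing as it opens, stop at 1.80 rad (leaning back past upright). 258 mm from hinge to lip, 370 wide, 20 thick, about 0.7 kg (3.5 N at the lip), no knob. The hinge does not hold it: below about 1.5 rad it falls shut when let go, past upright it sinks back onto the stop by its weight. It must never turn faster than 2 rad/s either way.
- lid_hinge (a point): middle of the lid's hinge axis, along the upper edge of the scanner's back, 44.5 mm above the bench, 125 mm in +x of the scanner's origin. The axis runs along the scanner's y. It lies in the plane of the lid's underside.
- lid_lip (a point): middle of the lower edge of the lid's front lip, 258 mm from the hinge axis in the plane of the lid's underside; it moves with the lid (44.5 mm above the bench when shut). Its axes are the lid's own: x in the lid's plane towards the hinge, z out of the lid's outer face.
- corner (a point): the marked inner corner of the ledges, beside the hinge and nearer the robot, at the glass surface (40.5 mm above the bench); axes those of the scanner: the hinge ledge's face is its plane x = 0, the near ledge's face its plane y = 0, the glass lies to -x and -y of it.
- plate_center (a point): centre (half-way up) of the loose dot plate: bare aluminium, 64 mm (its x) by 96 mm (its y) by 8 mm thick, about 0.13 kg, rows of small black dots alike on both faces. It starts flat on the bench, to the robot's left or right of the scanner.
- plate: the dot plate itself; origin at the centre of its underside, axes as plate_center.
- slide_box: bystander: shut grey-blue slide box, 87 x 102 x 36 mm, origin at the centre of its underside; lies flat on the bench, to the robot's left or right of the scanner. Leave it within 20 mm.
- bottle: bystander: white plastic bottle, diameter 52 mm, 130 mm high, origin at the centre of its underside. Leave it within 20 mm.
- tape: bystander: roll of brown tape lying flat, outer diameter 96 mm, 24 mm high, origin at the centre of its underside. Leave it within 20 mm.
Things that resemble listed ones, but are neither listed nor needed, are in the scene too. What is meant by the plate is not orange or red, and is the larger of those in its own colour.

How it is judged:
On the way, in this order (a step that is already met when the one before it is completed fails the run):
1. the lid rests open on its stop (value of joint lid above 1.74 rad and contact force between each of the arm, the fingers and lid below 0.1 N), for 0.3 s.
2. the plate lies flat on the glass (z of plate_center in the frame of corner between 0.002 and 0.0065 m and x of plate_center in the frame of corner between -0.186 and -0.029 m and y of plate_center in the frame of corner between -0.25 and -0.045 m), for 0.2 s.
At the end, for the whole second after the job is handed in: the lid rests open on its stop (beyond 1.74 rad) and the plate lies flat on the glass, released and at rest, in the marked corner: long side along the hinge ledge within 0.03 rad, its centre within 2 mm of 32 mm from the hinge ledge and within 2 mm of 48 mm from the near ledge (value of joint lid above 1.74 rad and x of plate_center in the frame of corner between -0.034 and -0.03 m and y of plate_center in the frame of corner between -0.05 and -0.046 m and z of plate_center in the frame of corner between 0.002 and 0.006 m and angle between the y axis of plate_center and the y axis of scanner, either way round below 0.03 rad and angle between plate_center's own z axis and vertical below 0.04 rad and linear speed of plate below 0.01 m/s and velocity of joint lid below 0.05 rad/s); the robot touches nothing.
It fails at once if the lid is flung or dropped (turns faster than 2 rad/s) (velocity of joint lid above 2 rad/s or velocity of joint lid below -2 rad/s).
It fails at once if more than 40 N on the glass (contact force between anything else and glass above 40 N).
It fails at once if the slide box is moved more than 20 mm (distance of slide_box from where it was at the start of the episode above 0.02 m).
It fails at once if the bottle is moved more than 20 mm (distance of bottle from where it was at the start of the episode above 0.02 m).
It fails at once if the tape is moved more than 20 mm (distance of tape from where it was at the start of the episode above 0.02 m).
It also fails if it takes over 72 s, if anything falls off the work surface, if the arm or the gripper's body presses on something with over 40 N, if the wrist force passes 120 N, or if a joint passes its speed limit or range.

## Robot

A 6-joint arm with a two-finger parallel gripper is mounted at the origin on the work surface. World frame = base frame: x ahead of the robot, y to its left, z up, the work surface at z = 0. Lengths are in m, angles in rad, forces in N, time in s.
With the tool pointing down it reaches from about 0.375 to 0.975 m from the base axis. Payload 3.8 kg.
Tool frame: the origin (TCP) lies on the mounting face of the last link; the fingertips stand 173 mm ahead of it and the grasp point (between the pads) lies 155 mm ahead of it; z points along the fingers, y is the direction in which the jaws open and shut (so a half turn about z gives the same grasp; the last joint's range is limited). The gripper opens to 85 mm and grips with 20 to 120 N. Pads are 22 mm wide; open, the fingers measure 114 mm over their backs; the gripper's body (76 mm by 85 mm) begins 54 mm behind the grasp point. The pads swing forward as they close: fully open they stand 13 mm farther back than shut.
Start: joints at [-0.037, 0.264, 1.604, -0, 1.274, -0.037], TCP at [0.675, -0, 0.405] pointing down, gripper open.
Joint ranges: [-2.63, 2.63], [-0.94, 2.18], [0.31, 2.57], [-1.31, 4.45], [0, 2.66], [-2.55, 2.55]. Speed limits (rad/s): [2.57, 2.57, 3.14, 3.14, 3.14, 3.14].

## Interface

Orientations are given as a rotation vector (axis times angle).
In Python, from workcell import bot gives the robot as it stands.
- The arm moves only by the shell command python3 -m jog 'ROWS' [FORCE]. ROWS is JSON, a list that holds one entry, the list of rows, each a list of 7 numbers: the closure, from 0 (fully open) to 1 (shut), then the shift along the tool's x, y, z in cm, then the turn, a rotation vector about the tool's x, y, z in rad. A call has 1 to 12 rows; each row is the pose to reach, as a shift and turn from the pose commanded when the call began, along the tool's axes at that moment; what a row does not reach only later rows make up. A row lasts 1/8 s, in which the tool goes at most 62.5 mm and 10.7 degrees, less where a joint would pass 70% of its speed; a pose out of reach is approached as far as the arm can. A call with a gripper value outside its range is refused whole. The fingers move at their own pace and stop on an object; FORCE is the grip in N (left out, the last holds). Time passes only in rows, so rows that repeat a pose let the fingers close. It gives the time, the measured TCP pose, the force and the opening at its end, in the units of the state.
- bot.read_state(): the state, without advancing time (a new reading comes with each control period).
- bot.read_camera(name): name is "scene" or "side" or "wrist"; returns the picture (400x640x3 uint8, red, green, blue); there is no depth.
- bot.camera_model(name): a dict with "intrinsics" (3x3 intrinsics, pixels), "rvec" (rotation vector, rad) and "tvec" (3), from world to camera coordinates, as OpenCV has them. Camera axes: x right, y down, z forward; pixel columns grow to the right and rows downward; lengths in m; the calibration is good to about 2 mm. A picture is of the moment at which its call begins: read the wrist's pose just before it. camera_model takes no time and is no camera call; for the wrist camera it gives the pose at the moment of the call.
- bot.finish_job(): hands the job in, once; it reports no verdict.
The state is a dict: "time": time; "q": joint angles; "joint_vel": joint speeds; "joint_torque": joint torques, N m; "tool_pos": TCP position; "tcp_rot": TCP orientation; "wrist_force": force on the tool from outside, world axes, zero at the start; "torque": the same for the moment, N m; "width": opening from 0.0 (shut) to 1.0 (fully open).
Only numpy, scipy, OpenCV 4.12 (cv2) and the standard library are available. Lean on these libraries where they do the work, as an engineer would, in place of code of your own. Each camera call takes 0.05 s, during which the arm holds its last target.

## Working session

There is one attempt and no reset: what is moved stays moved. The work goes in short steps, Python scripts to look and compute and a shell command to move; the robot and the scene stay as the last step left them, time stands still between calls to the robot, and variables do not carry over. Pictures are saved under pics/ and viewed, and the job is handed in when it is done.

```bash
ls; mkdir -p pics
python3 - <<'E'
from workcell import bot
import cv2
print(bot.read_state())
for n in ["scene","side","wrist"]:
    m=bot.camera_model(n); print(n,m)
    cv2.imwrite(f"pics/{n}0.png",bot.read_camera(n)[:,:,::-1])
E
```

```text
pics
{'time': 0.0, 'q': array([-3.69186624e-02,  2.64765906e-01,  1.60535456e+00,  2.11000236e-05,
        1.27367291e+00, -3.69400762e-02]), 'joint_vel': array([-6.69249593e-04,  1.73006119e-03, -7.93505658e-04, -1.58491600e-03,
        5.42447726e-05,  4.56195542e-04]), 'joint_torque': array([ 6.10465631e-04, -5.15121067e+01, -3.67308676e+01, -4.07824507e-05,
        1.31324201e-02,  1.46811578e-05]), 'tool_pos': array([6.74669721e-01, 1.27161368e-06, 4.03363486e-01]), 'tcp_rot': array([-2.22027403, -2.22030781,  0.00232805]), 'wrist_force': array([-0.01314222,  0.27759522, -0.31597452]), 'torque': array([ 0.03255009, -0.01083082,  0.07070152]), 'width': 1.0028628176334375}
scene {'intrinsics': array([[471.2315616 ,   0.        , 322.28740056],
       [  0.        , 471.2315616 , 202.78199616],
       [  0.        ,   0.        ,   1.        ]]), 'rvec': array([ 1.10393855,  2.28419168, -1.07654994]), 'tvec': array([ 0.30106185, -0.17448774,  1.83257795])}
side {'intrinsics': array([[376.85620222,   0.        , 318.45619723],
       [  0.        , 376.85620222, 201.7299672 ],
       [  0.        ,   0.        ,   1.        ]]), 'rvec': array([ 0.24063022, -2.65887136,  1.49258851]), 'tvec': array([0.45265064, 0.11297108, 1.14936534])}
wrist {'intrinsics': array([[314.85025529,   0.        , 316.90697351],
       [  0.        , 314.85025529, 199.39460694],
       [  0.        ,   0.        ,   1.        ]]), 'rvec': array([-2.80757831e+00, -6.84388191e-04,  1.82705537e-03]), 'tvec': array([-0.67384094, -0.04202773,  0.37971673])}
```

View pics/scene0.png

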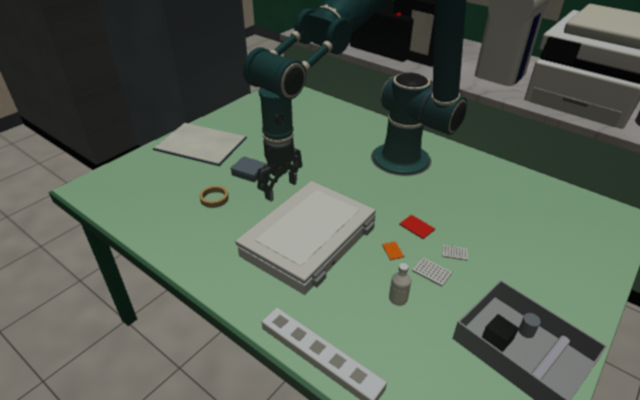

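View pics/side0.png

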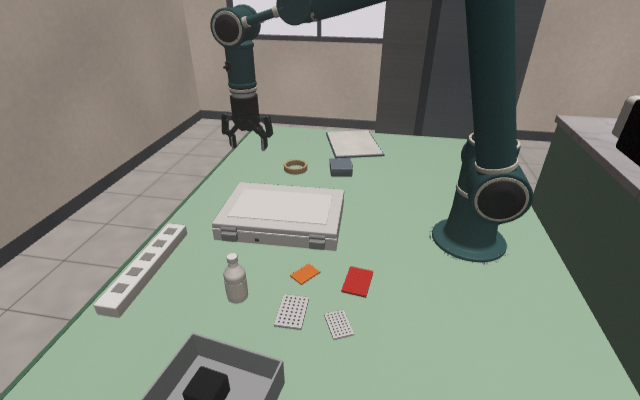

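View pics/wrist0.png

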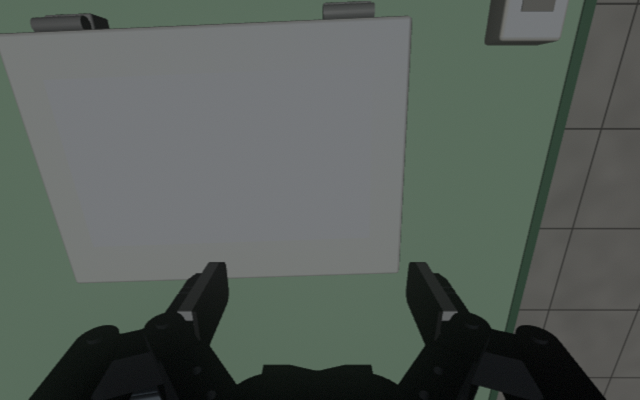

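```bash
cat > h.py <<'E'
from workcell import bot
import cv2, numpy as np
from scipy.spatial.transform import Rotation as R
def ray(m,u,v):
    Rm=R.from_rotvec(m["rvec"]).as_matrix(); d=Rm.T@np.linalg.solve(m["intrinsics"],[u,v,1.]); return -Rm.T@m["tvec"],d
def onz(m,u,v,z):
    c,d=ray(m,u,v); return c+d*(z-c[2])/d[2]
def proj(m,P):
    return cv2.projectPoints(np.atleast_2d(np.array(P,float)),np.array(m["rvec"]),np.array(m["tvec"]),m["intrinsics"],None)[0][:,0]
def tri(obs):
    A=np.zeros((3,3));b=np.zeros(3)
    for m,u,v in obs:
        c,d=ray(m,u,v); d=d/np.linalg.norm(d); M=np.eye(3)-np.outer(d,d); A+=M;b+=M@c
    return np.linalg.solve(A,b)
E
python3 - <<'E'
from h import *
np.set_printoptions(precision=4,suppress=True)
W,S,C=[bot.camera_model(n) for n in("wrist","side","scene")]
print("wrist lid corners",[onz(W,u,v,.0645)[:2] for u,v in [(410,17),(399,272),(77,282),(0,35)]])
for n,m in (("side",S),("scene",C)):
    im=cv2.imread(f"pics/{n}0.png"); hsv=cv2.cvtColor(im,cv2.COLOR_BGR2HSV)
    mask=((hsv[:,:,1]<45)&(hsv[:,:,2]>110)).astype(np.uint8)*255
    mask=cv2.morphologyEx(mask,cv2.MORPH_CLOSE,np.ones((5,5)))
    cs,_=cv2.findContours(mask,cv2.RETR_EXTERNAL,cv2.CHAIN_APPROX_NONE)
    for c in cs:
        if 150<cv2.contourArea(c)<20000:
            hull=cv2.convexHull(c)[:,0].astype(float); P=np.array([onz(m,u,v,.008)[:2] for u,v in hull],np.float32)
            r=cv2.minAreaRect(P); mm=cv2.moments(c)
            print(n,cv2.boundingRect(c),r)
    for nm,u,v in ([("box",341,167),("tape",295,166)] if n=="side" else [("box",248,168),("tape",214,196)]): print(nm,onz(m,u,v,.015))
    cv2.imwrite(f"pics/{n}_mask.png",mask)
a=cv2.imread("pics/side0.png")[240:350,200:400]; b=cv2.imread("pics/scene0.png")[200:320,360:500]
cv2.imwrite("pics/crop.png",np.vstack([cv2.resize(a,(700,300),interpolation=2),cv2.resize(b,(700,300),interpolation=2)]))
E
```

```text
wrist lid corners [array([0.7541, 0.1444]), array([ 0.7662, -0.1079]), array([ 0.4012, -0.1213]), array([0.3966, 0.1305])]
side (475, 139, 76, 57) ((-0.27363359928131104, -0.6258424520492554), (0.6091511845588684, 0.24497240781784058), 66.80908203125)
side (516, 0, 124, 190) ((-2.810708522796631, -7.392422199249268), (14.39941120147705, 2.2298648357391357), 64.15959930419922)
box [ 0.4368 -0.3896  0.015 ]
tape [ 0.6228 -0.3637  0.015 ]
scene (261, 307, 126, 93) ((0.8719923496246338, 0.2909829616546631), (0.3524624705314636, 0.07734480500221252), 89.89515686035156)
scene (466, 298, 57, 39) ((0.5167238116264343, 0.5966448783874512), (0.08872467279434204, 0.14063777029514313), 80.3819808959961)
scene (457, 279, 183, 121) ((0.4484798014163971, 0.7077819108963013), (0.3765623867511749, 0.42269760370254517), 10.528422355651855)
scene (392, 257, 60, 31) ((0.4940967261791229, 0.3619764447212219), (0.139896959066391, 0.13799746334552765), 0.4973891079425812)
scene (442, 244, 26, 17) ((0.3476180136203766, 0.3985951840877533), (0.0576842799782753, 0.07501515001058578), 26.140853881835938)
scene (235, 180, 141, 105) ((0.532958447933197, -0.020671382546424866), (0.4079970717430115, 0.2914225161075592), 1.8812611103057861)
scene (154, 120, 92, 43) ((0.3997815251350403, -0.6887557506561279), (0.2458726018667221, 0.29792559146881104), 16.523174285888672)
scene (344, 46, 89, 42) ((-0.7558586597442627, -0.5086010694503784), (0.6247974634170532, 0.2624710500240326), 73.32839965820312)
scene (460, 40, 180, 104) ((-1.0138047933578491, 0.1815715730190277), (1.0576659440994263, 0.6359930634498596), 89.81983947753906)
scene (247, 36, 32, 18) ((-0.5026348829269409, -1.2247357368469238), (0.25438278913497925, 0.18879082798957825), 35.950225830078125)
scene (544, 4, 96, 53) ((-2.1440160274505615, 0.25353682041168213), (0.5339741110801697, 0.8710419535636902), 89.93635559082031)
box [ 0.4328 -0.3926  0.015 ]
tape [ 0.6241 -0.3642  0.015 ]
```

View pics/crop.png

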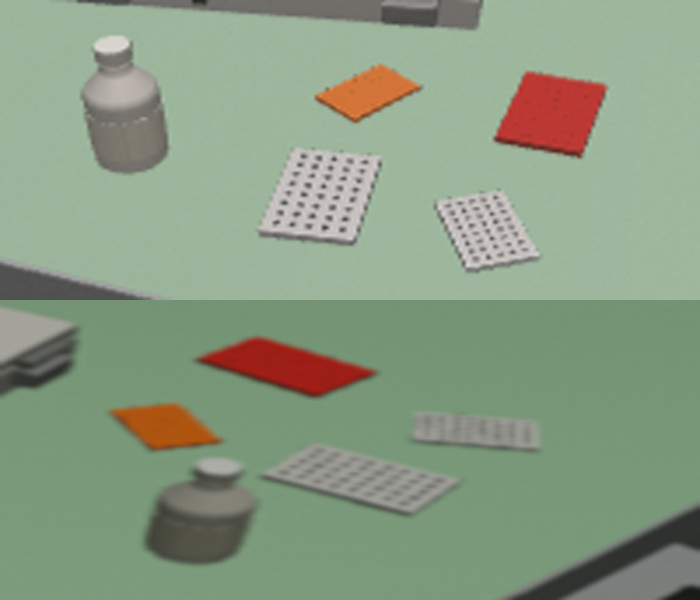

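The plate candidates in the side view are red (357,281), orange (305,273), larger white dotted (292,312) and smaller white dotted (339,324). The larger white one fits: it is bare metal, not red or orange, and bigger than the other in its colour. The crop confirms that. Next I measure the plate corners and the scanner.

Run:
```python
from h import *
np.set_printoptions(precision=4,suppress=True)
S,C=[bot.camera_model(n) for n in("side","scene")]
P=np.array([onz(S,200+u/3.5,240+v/(300/110),.008)[:2] for u,v in [(295,149),(382,155),(355,238),(260,232)]]); print("plate side",P,P.mean(0),np.diff(P,axis=0))
P=np.array([onz(C,360+u/5,200+(v-300)/2.5,.008)[:2] for u,v in [(318,444),(460,481),(410,512),(263,475)]]); print("plate scene",P,P.mean(0),np.diff(P,axis=0))
a=cv2.imread("pics/side0.png")[170:260,200:360]; b=cv2.imread("pics/scene0.png")[170:295,225:385]
cv2.imwrite("pics/sa.png",cv2.resize(a,None,fx=5,fy=5,interpolation=2));cv2.imwrite("pics/sb.png",cv2.resize(b,None,fx=4.8,fy=4.8,interpolation=2))
```

```text
plate side [[0.486  0.3346]
 [0.4239 0.3307]
 [0.4225 0.4253]
 [0.4845 0.4303]] [0.4542 0.3802] [[-0.0622 -0.0039]
 [-0.0013  0.0946]
 [ 0.0619  0.0051]]
plate scene [[0.4273 0.3369]
 [0.4286 0.43  ]
 [0.4892 0.4289]
 [0.4917 0.3362]] [0.4592 0.383 ] [[ 0.0012  0.093 ]
 [ 0.0606 -0.001 ]
 [ 0.0025 -0.0928]]
```

View pics/sa.png

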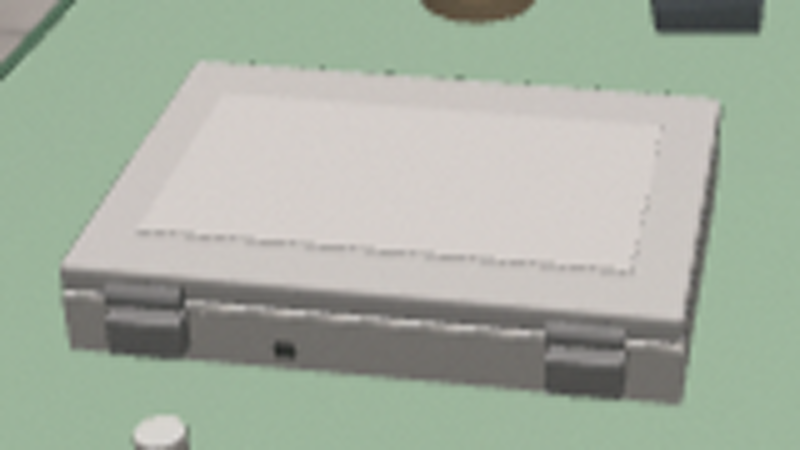

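View pics/sb.png

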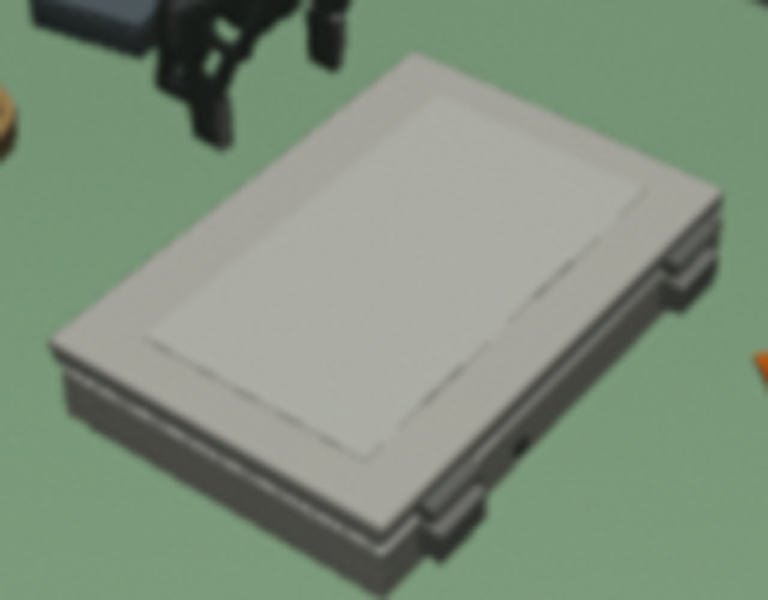

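Run:
```python
from h import *
np.set_printoptions(precision=4,suppress=True)
W,S,C=[bot.camera_model(n) for n in("wrist","side","scene")]
s=[(S,200+u/5,170+v/5) for u,v in [(200,62),(720,100),(685,322),(62,268)]]
c=[(C,225+u/4.8,170+v/4.8) for u,v in [(52,345),(415,52),(722,192),(382,530)]]
w=[(W,399,272),(W,77,282),None,(W,410,17)]
L=np.array([[.129+.129-.254,0]])
for i,n in enumerate(["FF","FN","HN","HF"]): # front far, front near, hinge near, hinge far
    o=[s[i],c[i]]+([w[i]] if w[i] else [])
    print(n,[onz(*x,.0645)[:2] for x in o],tri(o))
# template: scanner coords of lid top corners, x -133..125
T=np.array([[-.133,-.185],[-.133,.185],[.125,.185],[.125,-.185]])
P=np.array([np.mean([onz(*x,.0645)[:2] for x in [s[i],c[i]]+([w[i]] if w[i] else [])],axis=0) for i in range(4)])
tc=T.mean(0);pc=P.mean(0);H=(T-tc).T@(P-pc);U,D,V=np.linalg.svd(H);Rm=(U@V).T
t=pc-Rm@tc; print("R",Rm,"origin",t,"yaw",np.arctan2(Rm[1,0],Rm[0,0]),"res",(P-(T@Rm.T+t))*1e3)
for n,p in dict(scoop=[-.125,0],lip=[-.133,0],hinge=[.125,0],corner=[.108,.165]).items(): print(n,Rm@p+t)
for n,m,u,v in [("bottle side",S,235,300),("bottle scene",C,400,302)]: print(n,onz(m,u,v,0))
```

```text
FF [array([ 0.7568, -0.1027]), array([ 0.7672, -0.1007]), array([ 0.7662, -0.1079])] [ 0.7633 -0.1086  0.06  ]
FN [array([ 0.3936, -0.1165]), array([ 0.3987, -0.1175]), array([ 0.4012, -0.1213])] [ 0.3946 -0.1237  0.0595]
HN [array([0.3826, 0.1376]), array([0.3915, 0.1369])] [0.3839 0.1321 0.0588]
HF [array([0.7473, 0.1517]), array([0.7557, 0.1495]), array([0.7541, 0.1444])] [0.7529 0.1455 0.0596]
R [[-0.0379 -0.9993]
 [ 0.9993 -0.0379]] origin [0.575  0.0199] yaw 1.6087126713325766 res [[-1.516   2.2389]
 [ 2.6282  1.5824]
 [ 1.6762 -0.5425]
 [-2.7884 -3.2788]]
scoop [ 0.5797 -0.105 ]
lip [ 0.58  -0.113]
hinge [0.5703 0.1448]
corner [0.406  0.1216]
bottle side [0.6035 0.3666 0.    ]
bottle scene [0.6095 0.3653 0.    ]
```

```bash
python3 -m jog '[[[0,-6,-2,0,0,0,0],[0,-12,-4,0,0,0.1,0],[0,-18,-6,0,0,0.25,0],[0,-24,-8,0,0,0.4,0],[0,-30,-9,0,0,0.5,0],[0,-32,-9.5,0,0,0.5,0],[0,-32,-9.5,0,0,0.5,0]]]'
python3 - <<'E'
from h import *
s=bot.read_state();np.set_printoptions(precision=4,suppress=True)
for k in("q","tool_pos","tcp_rot"):print(s[k])
Rm=R.from_rotvec(s["tcp_rot"]);print(Rm.as_matrix())
q=s["q"]
for s4 in(1,-1):
    for s6 in (1,-1):
        F=R.from_euler("ZYZYZ",[q[0],q[1]+q[2],s4*q[3],q[4],s6*q[5]+np.pi/2]); print(s4,s6,(F.inv()*Rm).magnitude())
E
```

```text
time: 1.02
tool_pos: [0.5796, -0.3214, 0.404]
tcp_rot: [-1.944, -1.939, -0.496]
wrist_force: [-0.1, 0.7, 0.0]
width: 0.997
[-0.6452  0.3366  1.5518  0.3934  1.5703 -0.7063]
[ 0.5796 -0.3214  0.404 ]
[-1.944  -1.9385 -0.4955]
[[ 0.0027  1.      0.0005]
 [ 0.8776 -0.0026  0.4795]
 [ 0.4794 -0.0009 -0.8776]]Traceback (most recent call last):
  File "<stdin>", line 8, in <module>
  File "scipy/spatial/transform/_rotation.pyx", line 1413, in scipy.spatial.transform._rotation.Rotation.from_euler
ValueError: Expected axis specification to be a non-empty string of upto 3 characters, got ZYZYZ
```

```bash
cat > kin.py <<'E'
from h import *
from scipy.optimize import least_squares
Z=lambda a:R.from_euler("Z",a);Y=lambda a:R.from_euler("Y",a)
def fkR(q): return Z(q[0])*Y(q[1]+q[2])*Z(q[3])*Y(q[4])*Z(q[5]+np.pi/2)
E
python3 - <<'E'
from kin import *
s=bot.read_state();Rm=R.from_rotvec(s["tcp_rot"]);print((fkR(s["q"]).inv()*Rm).magnitude())
p=s["tool_pos"]; q=s["q"]
# wanted orientation candidates, solve wrist angles for given q1, beta guesses
ya=.0387
for pitch in (0,.35,.6,.9):
  z=np.array([0,np.cos(pitch),-np.sin(pitch)]); y=np.array([0,np.sin(pitch),np.cos(pitch)])
  for sg in(1,-1):
    yy=y*sg; M=Z(ya)*R.from_matrix(np.c_[np.cross(yy,z),yy,z])
    for q1,b in((-.45,1.9),(-.55,2.2)):
      E=(Y(-b)*Z(-q1)*M*Z(-np.pi/2)).as_euler("ZYZ"); print(pitch,sg,q1,b,E)
E
```

```text
4.1777673608052103e-16
0 1 -0.45 1.9 [ 1.40056075  2.03115281 -1.93998283]
0 1 -0.55 2.2 [ 1.19640204  2.03637745 -2.289756  ]
0 -1 -0.45 1.9 [1.40056075 2.03115281 1.20160982]
0 -1 -0.55 2.2 [1.19640204 2.03637745 0.85183665]
0.35 1 -0.45 1.9 [ 1.0579355   1.88228655 -2.07040512]
0.35 1 -0.55 2.2 [ 0.92871277  1.79253726 -2.38110771]
0.35 -1 -0.45 1.9 [1.0579355  1.88228655 1.07118753]
0.35 -1 -0.55 2.2 [0.92871277 1.79253726 0.76048494]
0.6 1 -0.45 1.9 [ 0.83515595  1.7559797  -2.12548608]
0.6 1 -0.55 2.2 [ 0.75721978  1.60904087 -2.40348565]
0.6 -1 -0.45 1.9 [0.83515595 1.7559797  1.01610657]
0.6 -1 -0.55 2.2 [0.75721978 1.60904087 0.738107  ]
0.9 1 -0.45 1.9 [ 0.58115653  1.59371803 -2.15209642]
0.9 1 -0.55 2.2 [ 0.55358862  1.38785577 -2.3886246 ]
0.9 -1 -0.45 1.9 [0.58115653 1.59371803 0.98949623]
0.9 -1 -0.55 2.2 [0.55358862 1.38785577 0.75296805]
```

```bash
cat >> kin.py <<'E'
np.set_printoptions(precision=4,suppress=True)
YA=.0387
def ori(p,sg=-1,ya=YA):
  z=np.array([0,np.cos(p),-np.sin(p)]); y=np.array([0,np.sin(p),np.cos(p)])*sg
  return Z(ya)*R.from_matrix(np.c_[np.cross(y,z),y,z])
def delta(P,M,P0=None,M0=None):
  s=bot.read_state(); P0=s["tool_pos"] if P0 is None else P0; M0=R.from_rotvec(s["tcp_rot"]) if M0 is None else M0
  return M0.inv().apply(np.array(P)-P0)*100,(M0.inv()*M).as_rotvec()
E
python3 - <<'E'
from kin import *
d,r=delta([.587,-.323,.160],ori(.45)); print(d,r,np.linalg.norm(r))
E
```

```text
[-11.8311   0.766   21.3353] [0.5073 0.4608 1.4862] 1.6365801822529034
```

```bash
python3 -m jog '[[[0.2,-1,0,2,0.05,0.045,0.15],[0.47,-2.4,0.1,4,0.1,0.09,0.3],[0.47,-3.6,0.2,6.5,0.15,0.14,0.45],[0.47,-4.8,0.3,8.5,0.2,0.185,0.6],[0.47,-6,0.4,10.5,0.255,0.23,0.745],[0.47,-7.2,0.5,13,0.305,0.275,0.89],[0.47,-8.4,0.6,15,0.355,0.32,1.04],[0.47,-9.6,0.7,17,0.405,0.37,1.19],[0.47,-10.8,0.7,19,0.455,0.415,1.34],[0.47,-11.8,0.8,21.3,0.507,0.461,1.486],[0.47,-11.8,0.8,21.3,0.507,0.461,1.486],[0.47,-11.8,0.8,21.3,0.507,0.461,1.486]]]'
python3 - <<'E'
from kin import *
s=bot.read_state();print(s["q"],s["width"]); M=R.from_rotvec(s["tcp_rot"]);print((M.inv()*ori(.45)).as_rotvec())
print(delta([.5838,-.2507,.1254],ori(.45)))
for n in["side","scene","wrist"]: cv2.imwrite(f"pics/{n}1.png",bot.read_camera(n)[:,:,::-1])
a=cv2.resize(cv2.imread("pics/side1.png")[100:260,200:400],(800,640))[:600];cv2.imwrite("pics/s1.png",a)
b=cv2.resize(cv2.imread("pics/scene1.png")[80:290,160:400],(680,595));cv2.imwrite("pics/c1.png",b)
E
```

```text
time: 2.52
tool_pos: [0.5889, -0.3202, 0.1623]
tcp_rot: [-2.022, -0.048, 0.025]
wrist_force: [0.9, -0.7, 0.7]
width: 0.53
[-0.7078  0.752   1.5699  0.7283  1.7225  0.567 ] 0.529905815099794
[0.0012 0.0039 0.0061]
(array([-0.2141,  0.2834,  7.8776]), array([0.0012, 0.0039, 0.0061]))
```

View pics/s1.png

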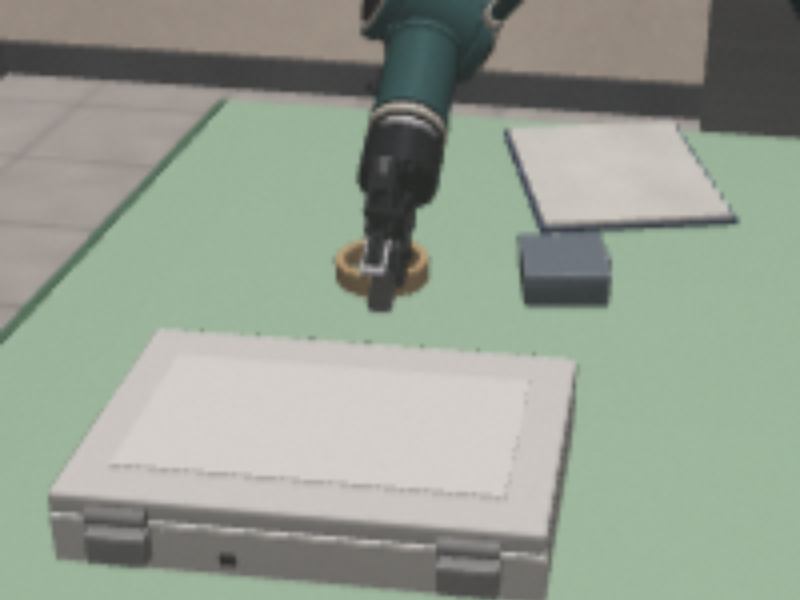

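View pics/c1.png

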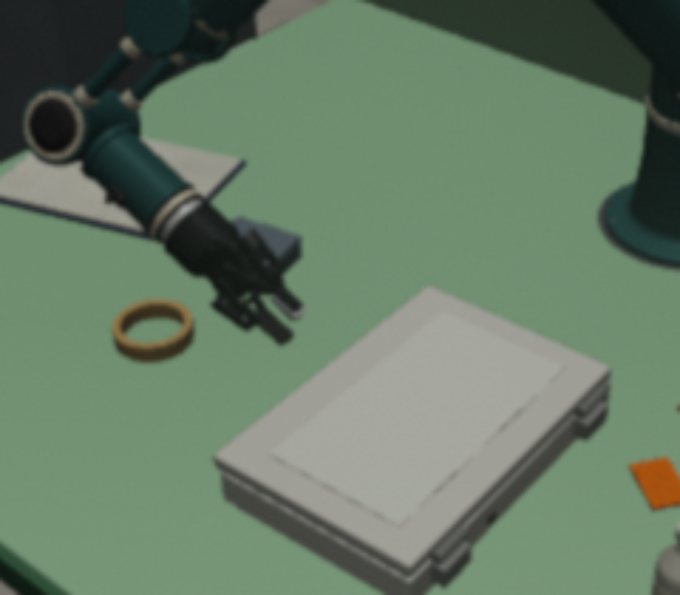

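View pics/wrist1.png

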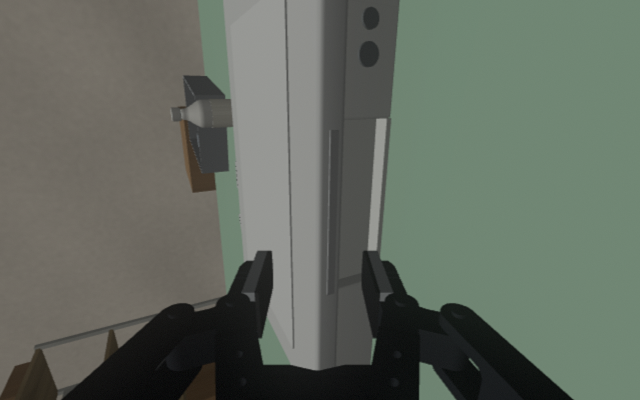

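Run:
```python
from kin import *
W=bot.camera_model("wrist")
im=cv2.imread("pics/wrist1.png")[60:360,200:460];cv2.imwrite("pics/w1.png",cv2.resize(im,(520,600),interpolation=2))
print("floor far", onz(W,388,118,.007), onz(W,376,118,.007),"floor near",onz(W,368,250,.007))
# predicted pixels of key points
Rm=np.array([[-np.sin(YA),-np.cos(YA)],[np.cos(YA),-np.sin(YA)]]);o=np.array([.5735,.0153])
def w(x,y,z): return [*(Rm@[x,y]+o),z]
for n,p in dict(floorF=(-.125,-.065,.007),floorN=(-.125,.065,.007),backF=(-.113,-.065,.007),lipF=(-.133,-.185,.0445),lipM=(-.133,0,.0445),lipTop=(-.133,0,.0645),topfrontF=(-.125,-.065,.044)).items(): print(n,proj(W,w(*p)))
```

```text
floor far [ 0.6468 -0.1111  0.007 ] [ 0.6453 -0.0975  0.007 ] floor near [ 0.5384 -0.1026  0.007 ]
floorF [[383.8885 122.4969]]
floorN [[372.0467 281.3495]]
backF [[373.7868 121.0201]]
lipF [[ 351.822  -115.9355]]
lipM [[340.4611 220.688 ]]
lipTop [[314.6939 225.635 ]]
topfrontF [[338.0765 124.5717]]
```

View pics/w1.png

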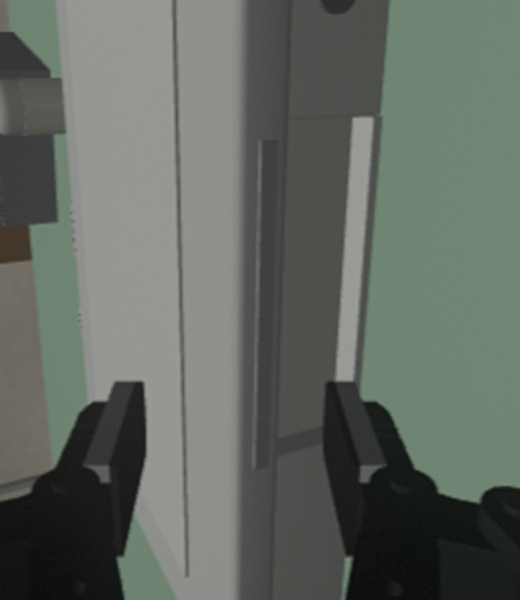

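The scoop floor strip (386,119)-(370,250) and the lip edge (339,220) match the predicted pixels within 4 px, so I go in.

```bash
python3 -m jog '[[[0.47,0,0.1,2,0,0,0],[0.47,-0.1,0.2,4,0,0,0.006],[0.47,-0.2,0.3,6,0,0.004,0.006],[0.47,-0.2,0.3,7.9,0,0.004,0.006],[0.47,-0.2,0.3,7.9,0,0.004,0.006]]]'
python3 - <<'E'
from kin import *
s=bot.read_state();print(s["tool_pos"],s["wrist_force"])
for n in["side","wrist"]: cv2.imwrite(f"pics/{n}2.png",bot.read_camera(n)[:,:,::-1])
im=cv2.imread("pics/wrist2.png")[150:400,200:460];cv2.imwrite("pics/w2.png",cv2.resize(im,(624,600),interpolation=2))
E
```

```text
time: 3.3
tool_pos: [0.5825, -0.2496, 0.1228]
tcp_rot: [-2.019, -0.034, 0.029]
wrist_force: [0.0, 0.1, -0.6]
width: 0.529
[ 0.5825 -0.2496  0.1228] [ 0.0142  0.1076 -0.6329]
```

View pics/w2.png

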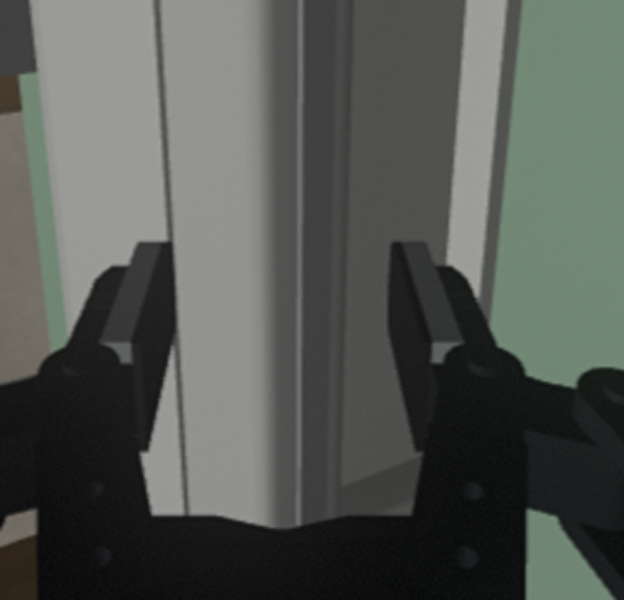

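```bash
cat >> kin.py <<'E'
H=np.array([.5700,.1402,.0445])
def lidpose(th,p,off,dep=.155):
  E=H+Z(YA).apply([0,-.258*np.cos(th),.258*np.sin(th)])
  t=Z(YA).apply([0,np.cos(p),-np.sin(p)]);n=Z(YA).apply([0,np.sin(p),np.cos(p)])
  return E-t*dep+n*off, ori(p)
E
python3 - <<'E'
from kin import *
for th in np.arange(0.0,.46,.05):
  d,r=delta(*lidpose(th,.45,.0225)); print(round(th,2),np.round(d,1),np.round(r,3))
E
```

```text
0.0 [ 0.2 -0.9  0. ] [-0.    -0.002 -0.004]
0.05 [ 0.2 -2.1 -0.5] [-0.    -0.002 -0.004]
0.1 [ 0.2 -3.3 -1. ] [-0.    -0.002 -0.004]
0.15 [ 0.2 -4.5 -1.4] [-0.    -0.002 -0.004]
0.2 [ 0.2 -5.8 -1.7] [-0.    -0.002 -0.004]
0.25 [ 0.2 -7.  -2. ] [-0.    -0.002 -0.004]
0.3 [ 0.2 -8.3 -2.3] [-0.    -0.002 -0.004]
0.35 [ 0.2 -9.6 -2.4] [-0.    -0.002 -0.004]
0.4 [  0.2 -10.8  -2.5] [-0.    -0.002 -0.004]
0.45 [  0.1 -12.1  -2.6] [-0.    -0.002 -0.004]
```

```bash
python3 -m jog '[[[0.47,0,-0.5,0,0,0,0],[0.47,0.1,-0.9,0,0,0,0],[0.47,0.2,-1.5,-0.2,0,0,0],[0.47,0.2,-2.1,-0.5,0,0,0],[0.47,0.2,-2.7,-0.7,0,0,0],[0.47,0.2,-3.3,-1,0,0,0],[0.47,0.2,-3.9,-1.2,0,0,0],[0.47,0.2,-4.5,-1.4,0,0,0],[0.47,0.2,-4.5,-1.4,0,0,0]]]'
python3 - <<'E'
from kin import *
s=bot.read_state();print(s["tool_pos"],s["wrist_force"],lidpose(.15,.45,.0225)[0])
for n in["scene","wrist"]: cv2.imwrite(f"pics/{n}3.png",bot.read_camera(n)[:,:,::-1])
b=cv2.resize(cv2.imread("pics/scene3.png")[80:290,160:400],(680,595));cv2.imwrite("pics/c3.png",b)
E
```

```text
time: 4.53
tool_pos: [0.5851, -0.2448, 0.1715]
tcp_rot: [-2.021, -0.034, 0.024]
wrist_force: [-1.6, -4.8, -2.9]
width: 0.533
[ 0.5851 -0.2448  0.1715] [-1.6366 -4.8288 -2.8919] [ 0.5849 -0.2444  0.1707]
```

View pics/c3.png

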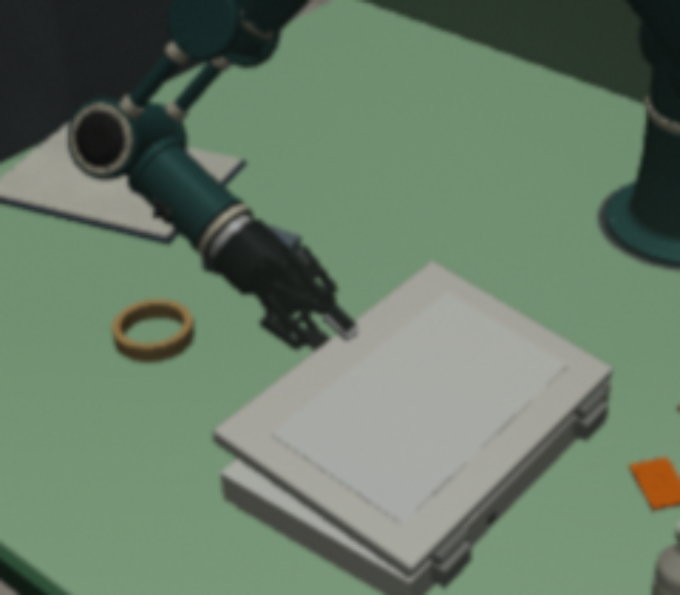

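View pics/wrist3.png

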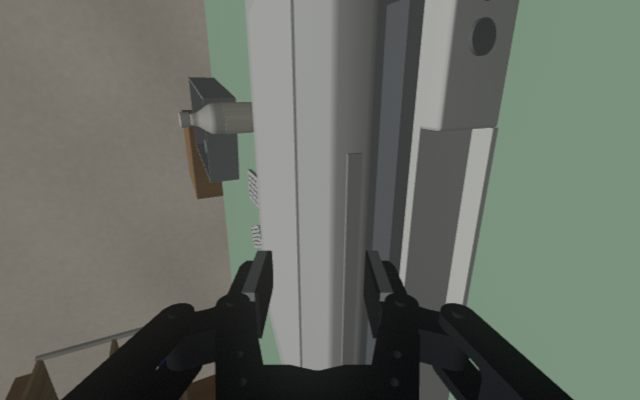

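```bash
python3 -m jog '[[[0.47,0,-0.7,-0.2,0,0,0],[0.47,0,-1.3,-0.3,0,0,0],[0.47,0,-2,-0.5,0,0,0],[0.47,0,-2.6,-0.6,0,0,0],[0.47,0,-3.3,-0.8,0,0,0],[0.47,0,-3.9,-0.9,0,0,0],[0.47,0,-4.5,-1,0,0,0],[0.47,0,-5.2,-1,0,0,0],[0.47,0,-5.8,-1.1,0,0,0],[0.47,0,-6.4,-1.1,0,0,0],[0.47,0,-7,-1.2,0,0,0],[0.47,0,-7.6,-1.2,0,0,0]]]'
python3 - <<'E'
from kin import *
s=bot.read_state();print(s["tool_pos"],s["wrist_force"])
for th,p,o in [(.45,.45,.0225),(.45,.45,.014)]+[(a,a,.014) for a in (.55,.65,.75,.85,.95,1.05,1.15,1.25,1.35,1.4,1.45,1.5)]:
  d,r=delta(*lidpose(th,p,o)); print(round(th,2),np.round(d,2),np.round(r,3))
E
```

```text
time: 6.12
tool_pos: [0.5843, -0.2222, 0.2446]
tcp_rot: [-2.021, -0.034, 0.025]
wrist_force: [0.3, -1.0, -3.6]
width: 0.531
[ 0.5843 -0.2222  0.2446] [ 0.3102 -1.0439 -3.5804]
0.45 [-0.02 -0.01  0.06] [-0.    -0.002 -0.004]
0.45 [-0.02  0.84  0.06] [-0.    -0.002 -0.004]
0.55 [-0.04 -3.28  0.41] [-0.1   -0.002 -0.004]
0.65 [-0.06 -7.34  1.16] [-0.2   -0.001 -0.004]
0.75 [ -0.07 -11.3    2.32] [-0.3   -0.001 -0.004]
0.85 [ -0.09 -15.13   3.87] [-0.4   -0.001 -0.004]
0.95 [ -0.11 -18.79   5.79] [-0.5   -0.001 -0.004]
1.05 [ -0.13 -22.23   8.07] [-0.6   -0.    -0.005]
1.15 [ -0.15 -25.44  10.68] [-0.7   -0.    -0.005]
1.25 [ -0.17 -28.36  13.59] [-0.8   -0.    -0.005]
1.35 [ -0.18 -30.98  16.79] [-0.9    0.    -0.005]
1.4 [ -0.19 -32.17  18.48] [-0.95   0.    -0.005]
1.45 [ -0.2  -33.27  20.23] [-1.     0.    -0.005]
1.5 [ -0.2  -34.28  22.03] [-1.05   0.001 -0.005]
```

```bash
python3 -m jog '[[[0.55,0,0.4,0.1,0,0,0],[0.67,0,0.8,0.1,0,0,0],[0.67,0,0.8,0.1,0,0,0],[0.67,0,-1.2,0.2,-0.05,0,0],[0.67,0,-3.3,0.4,-0.1,0,0],[0.67,0,-5.3,0.8,-0.15,0,0],[0.67,-0.1,-7.3,1.2,-0.2,0,0],[0.67,-0.1,-9.3,1.7,-0.25,0,0],[0.67,-0.1,-11.3,2.3,-0.3,0,0],[0.67,-0.1,-13.2,3.1,-0.35,0,0],[0.67,-0.1,-15.1,3.9,-0.4,0,0],[0.67,-0.1,-15.1,3.9,-0.4,0,0]]]'
python3 - <<'E'
from kin import *
s=bot.read_state();print(s["tool_pos"],s["wrist_force"],s["q"])
for a in (.85,.95,1.05,1.15,1.25,1.35,1.4,1.45,1.5):
  d,r=delta(*lidpose(a,a,.014)); print(round(a,2),np.round(d,2),np.round(r,3))
for n in["scene","side"]: cv2.imwrite(f"pics/{n}4.png",bot.read_camera(n)[:,:,::-1])
E
```

```text
time: 7.62
tool_pos: [0.5802, -0.1207, 0.3648]
tcp_rot: [-2.421, -0.045, 0.018]
wrist_force: [0.4, -1.7, -0.9]
width: 0.329
[ 0.5802 -0.1207  0.3648] [ 0.3605 -1.7013 -0.8902] [-0.4227  0.243   1.7885  0.6343  1.4993  0.9356]
0.85 [-0.01  0.12 -0.  ] [ 0.    -0.001 -0.002]
0.95 [-0.02 -3.99  0.34] [-0.1   -0.001 -0.002]
1.05 [-0.02 -8.05  1.1 ] [-0.2   -0.    -0.002]
1.15 [ -0.03 -12.02   2.25] [-0.3   -0.    -0.002]
1.25 [ -0.04 -15.85   3.8 ] [-0.4   -0.    -0.002]
1.35 [ -0.04 -19.51   5.72] [-0.5   -0.    -0.002]
1.4 [ -0.05 -21.26   6.81] [-0.55  -0.    -0.002]
1.45 [ -0.05 -22.95   8.  ] [-0.6   -0.    -0.002]
1.5 [ -0.05 -24.59   9.26] [-0.65  -0.    -0.002]
```

View pics/scene4.png

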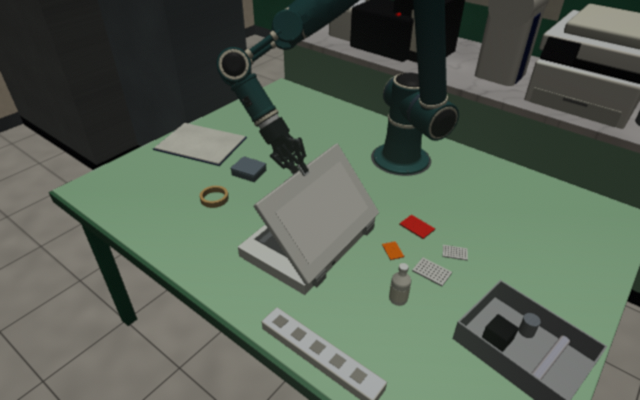

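View pics/side4.png

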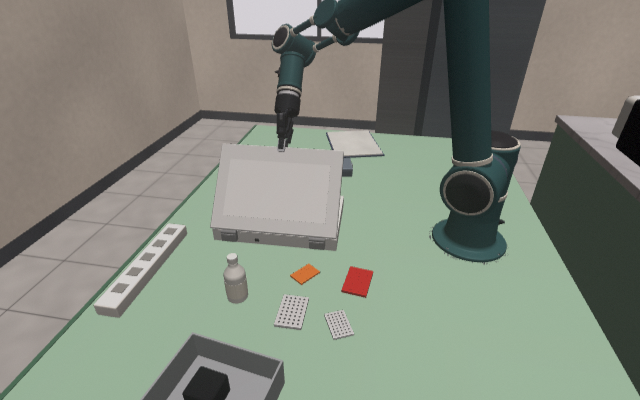

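```bash
python3 -m jog '[[[0.67,0,-1.9,0.1,-0.05,0,0],[0.67,0,-4,0.3,-0.1,0,0],[0.67,0,-6,0.7,-0.15,0,0],[0.67,0,-8,1.1,-0.2,0,0],[0.67,0,-10,1.6,-0.25,0,0],[0.67,0,-12,2.2,-0.3,0,0],[0.67,0,-14,3,-0.35,0,0],[0.67,0,-15.9,3.8,-0.4,0,0],[0.67,0,-17.7,4.7,-0.45,0,0],[0.67,0,-19.5,5.7,-0.5,0,0],[0.67,0,-21.3,6.8,-0.55,0,0],[0.67,0,-21.3,6.8,-0.55,0,0]]]'
python3 - <<'E'
from kin import *
s=bot.read_state();print(s["tool_pos"],s["wrist_force"],s["q"])
for a in np.arange(1.4,1.85,.05):
  d,r=delta(*lidpose(a,a,.010)); print(round(a,2),np.round(d,2),np.round(r,3))
E
```

```text
time: 9.22
tool_pos: [0.5732, 0.0839, 0.452]
tcp_rot: [-2.969, -0.054, 0.012]
wrist_force: [-0.6, 0.6, 0.5]
width: 0.329
[0.5732 0.0839 0.452 ] [-0.6106  0.5748  0.4968] [0.0508 0.0553 1.7616 0.1772 1.3309 1.5422]
1.4 [-0.1   0.37 -0.18] [-0.001  0.005 -0.002]
1.45 [-0.1  -1.69 -0.08] [-0.051  0.005 -0.002]
1.5 [-0.11 -3.74  0.13] [-0.101  0.005 -0.002]
1.55 [-0.11 -5.79  0.44] [-0.151  0.005 -0.002]
1.6 [-0.11 -7.81  0.85] [-0.201  0.005 -0.002]
1.65 [-0.12 -9.81  1.36] [-0.251  0.005 -0.002]
1.7 [ -0.12 -11.78   1.97] [-0.301  0.005 -0.002]
1.75 [ -0.12 -13.72   2.68] [-0.351  0.005 -0.002]
1.8 [ -0.12 -15.63   3.49] [-0.401  0.005 -0.002]
1.85 [ -0.12 -17.49   4.38] [-0.451  0.005 -0.001]
```

```bash
python3 -m jog '[[[0.72,-0.1,-0.5,-0.1,-0.02,0.005,0],[0.72,-0.1,-1.7,-0.1,-0.05,0.005,0],[0.72,-0.1,-2.7,0,-0.075,0.005,0],[0.72,-0.1,-3.7,0.1,-0.1,0.005,0],[0.72,-0.1,-4.8,0.3,-0.125,0.005,0],[0.72,-0.1,-5.8,0.4,-0.15,0.005,0],[0.72,-0.1,-6.8,0.6,-0.175,0.005,0],[0.72,-0.1,-7.8,0.9,-0.2,0.005,0],[0.72,-0.1,-8.8,1.1,-0.225,0.005,0],[0.72,-0.1,-9.8,1.4,-0.25,0.005,0],[0.72,-0.1,-10.8,1.7,-0.275,0.005,0],[0.72,-0.1,-11.8,2,-0.3,0.005,0]]]'
python3 - <<'E'
from kin import *
s=bot.read_state();print(s["tool_pos"],s["wrist_force"],s["q"])
for a in np.arange(1.7,1.86,.05):
  d,r=delta(*lidpose(a,a,.010)); print(round(a,2),np.round(d,2),np.round(r,3))
E
```

```text
time: 10.72
tool_pos: [0.568, 0.2034, 0.453]
tcp_rot: [3.01, 0.052, 0.007]
wrist_force: [-0.7, 0.3, -0.5]
width: 0.278
[0.568  0.2034 0.453 ] [-0.6705  0.3436 -0.5178] [ 0.3387  0.1169  1.6913 -0.1282  1.372   1.9026]
1.7 [-0.05  0.    0.02] [ 0.002 -0.002 -0.004]
1.75 [-0.06 -2.06  0.12] [-0.048 -0.002 -0.004]
1.8 [-0.06 -4.11  0.32] [-0.098 -0.002 -0.004]
1.85 [-0.07 -6.16  0.62] [-0.148 -0.002 -0.004]
```

```bash
python3 -m jog '[[[0.72,0,-1,0.1,-0.025,0,0],[0.72,0,-2.1,0.1,-0.048,0,0],[0.72,0,-3.1,0.2,-0.073,0,0],[0.72,0,-4.1,0.3,-0.098,0,0],[0.72,0,-4.1,0.3,-0.098,0,0],[0.72,0,-4.1,0.3,-0.098,0,0]]]'
python3 - <<'E'
from kin import *
s=bot.read_state();print(s["tool_pos"],s["wrist_force"])
for n in["scene","wrist"]: cv2.imwrite(f"pics/{n}5.png",bot.read_camera(n)[:,:,::-1])
E
```

```text
time: 11.48
tool_pos: [0.5667, 0.2428, 0.4449]
tcp_rot: [2.914, 0.051, 0.009]
wrist_force: [0.1, 0.2, 0.3]
width: 0.278
[0.5667 0.2428 0.4449] [0.1342 0.2431 0.323 ]
```

View pics/scene5.png

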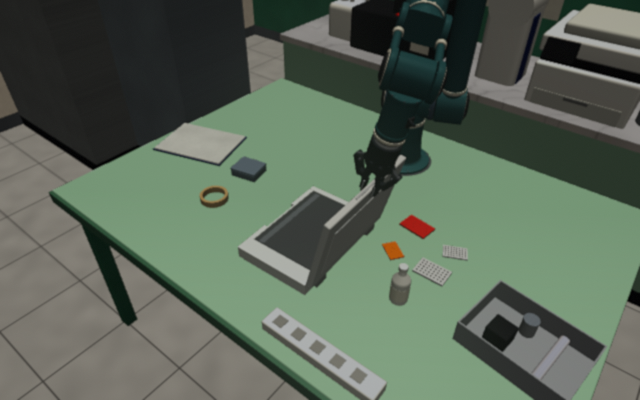

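View pics/wrist5.png

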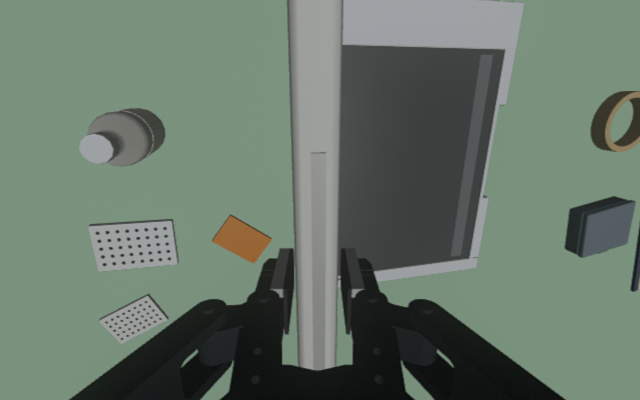

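```bash
python3 -m jog '[[[0.66,0,0,0,0,0,0],[0.6,0,0,0,0,0,0],[0.54,0,0,0,0,0,0],[0.48,0,0,0,0,0,0],[0.4,0,0,0,0,0,0],[0.3,0,0,0,0,0,0],[0.2,0,0,-2,0,0,0],[0.1,0,0,-4,0,0,0],[0,0,0,-6,0,0,0],[0,0,0,-6,0,0,0],[0,0,0,-6,0,0,0]]]'
python3 - <<'E'
from kin import *
s=bot.read_state();print(s["tool_pos"],s["wrist_force"],s["q"])
W=bot.camera_model("wrist")
for n in["scene","wrist"]: cv2.imwrite(f"pics/{n}6.png",bot.read_camera(n)[:,:,::-1])
im=cv2.imread("pics/wrist6.png")
np.save("W6.npy",W,allow_pickle=True)
E
```

```text
time: 12.95
tool_pos: [0.566, 0.2565, 0.5033]
tcp_rot: [2.914, 0.051, 0.01]
wrist_force: [-0.6, -0.2, -0.9]
width: 1.002
[0.566  0.2565 0.5033] [-0.6255 -0.152  -0.864 ] [ 0.4437  0.1503  1.5685 -0.2097  1.5134  2.0013]
```

View pics/scene6.png

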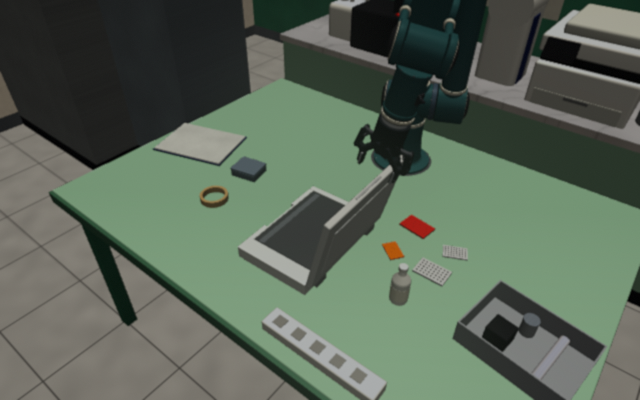

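View pics/wrist6.png

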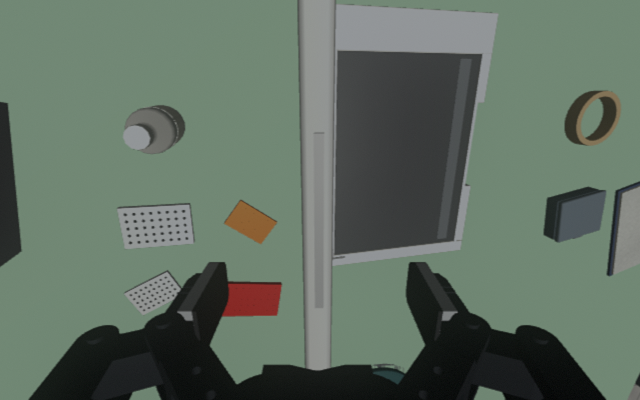

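Run:
```python
from kin import *
W=np.load("W6.npy",allow_pickle=True).item();C=bot.camera_model("scene")
im=cv2.imread("pics/wrist6.png");hsv=cv2.cvtColor(im,cv2.COLOR_BGR2HSV)
roi=np.zeros(im.shape[:2],np.uint8);roi[190:262,105:210]=1
g=im.astype(int); mask=((hsv[:,:,1]<40)&(hsv[:,:,2]>90)).astype(np.uint8)*roi*255
mask=cv2.morphologyEx(mask,cv2.MORPH_CLOSE,np.ones((7,7)))
cs,_=cv2.findContours(mask,0,cv2.CHAIN_APPROX_NONE);c=max(cs,key=cv2.contourArea);print(cv2.boundingRect(c),cv2.contourArea(c))
hull=cv2.convexHull(c)[:,0]
P=np.array([onz(W,u+0.,v+0.,.007)[:2] for u,v in hull],np.float32);print(cv2.minAreaRect(P)); print(cv2.boxPoints(cv2.minAreaRect(P)))
for a in (1.7,1.8):
  for x in(-.185,.185):
    E=H+Z(YA).apply([x,-.258*np.cos(a),.258*np.sin(a)]); print(a,x,proj(C,E),proj(W,E))
cv2.imwrite("pics/z6.png",np.vstack([cv2.resize(im[180:280,90:300],(798,380),interpolation=2),cv2.resize(im[230:280,300:500],(798,200),interpolation=2)]))
cv2.imwrite("pics/zs6.png",cv2.resize(cv2.imread("pics/scene6.png")[155:290,230:410],(800,600),interpolation=2))
```

```text
(114, 195, 83, 56) 3189.5
((0.4622310400009155, 0.37982434034347534), (0.08510889858007431, 0.1128871738910675), 3.1069774627685547)
[[0.4167 0.4339]
 [0.4228 0.3212]
 [0.5078 0.3258]
 [0.5017 0.4385]]
1.7 -0.185 [[392.4947 148.8732]] [[360.8602 433.2218]]
1.7 0.185 [[314.0759 218.2094]] [[ 394.6198 -143.8879]]
1.8 -0.185 [[400.2654 153.2176]] [[330.0018 434.8968]]
1.8 0.185 [[322.9041 224.0288]] [[ 337.8272 -145.6117]]
```

View pics/z6.png

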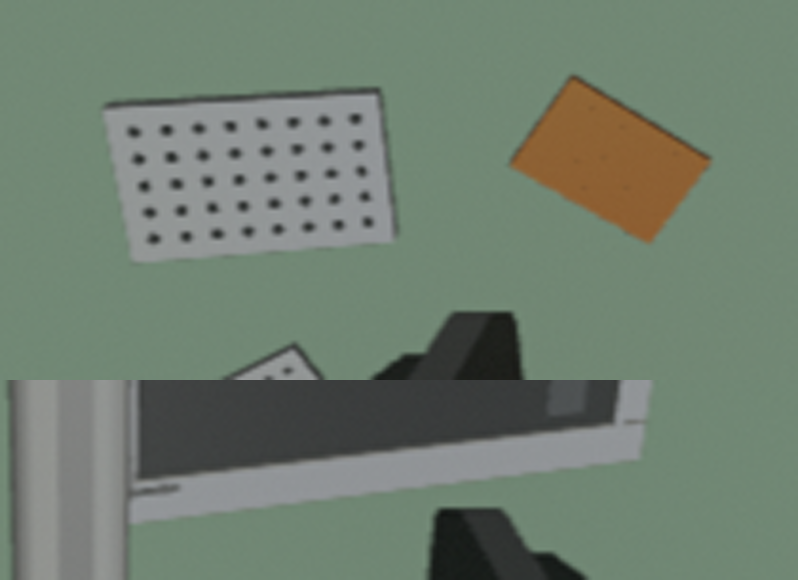

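View pics/zs6.png

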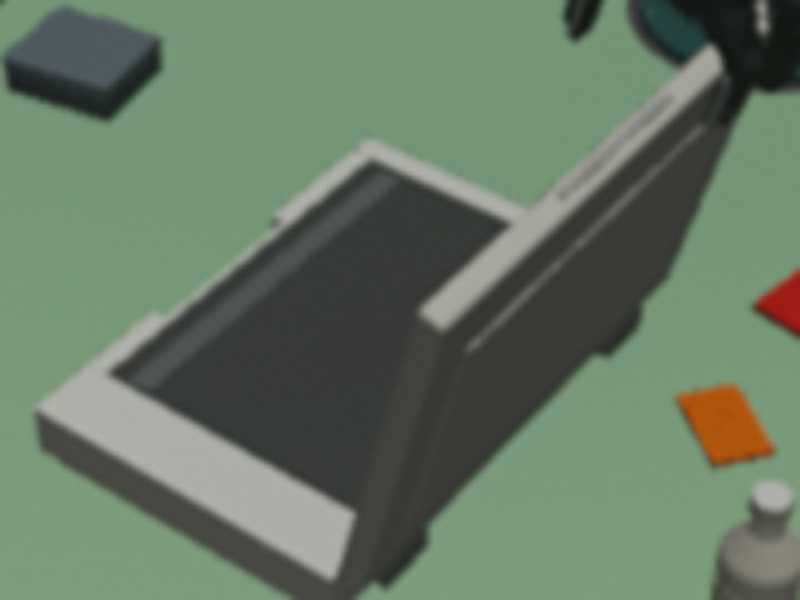

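Run:
```python
from kin import *
W=np.load("W6.npy",allow_pickle=True).item()
P=np.array([onz(W,90+u/3.8,180+v/3.8,.008)[:2] for u,v in [(105,106),(381,92),(397,238),(133,262)]]);print(P,P.mean(0))
e=np.diff(P,axis=0);print(np.linalg.norm(e,axis=1),[np.arctan2(-e[0,0],-e[0,1]),np.arctan2(-e[2,0]*-1,e[2,1])])
for u,v in[(140,478),(615,424)]: print("near ledge inner top",onz(W,300+u/3.99,230+(v-380)/4,.044))
for u,v in[(130,523),(635,460)]: print("near outer top",onz(W,300+u/3.99,230+(v-380)/4,.044))
```

```text
[[0.4908 0.4252]
 [0.4918 0.3298]
 [0.4296 0.3293]
 [0.427  0.4251]] [0.4598 0.3773]
[0.0954 0.0622 0.0958] [np.float64(-0.010471552959117354), np.float64(-0.027223168170824208)]
near ledge inner top [0.4093 0.1152 0.044 ]
near ledge inner top [ 0.4163 -0.1004  0.044 ]
near outer top [0.3893 0.1183 0.044 ]
near outer top [ 0.3977 -0.1142  0.044 ]
```

```bash
cat >> kin.py <<'E'
def down(a): # tool y at world azimuth a, tool z down
  c,s=np.cos(a),np.sin(a); return R.from_matrix(np.array([[-s,c,0],[c,s,0],[0,0,-1]]))
E
python3 - <<'E'
from kin import *
d,r=delta([.459,.379,.30],down(.018)); print(d,r,np.linalg.norm(r))
E
```

```text
[-10.2722 -16.8815  16.8338] [ 0.1808  0.1765 -1.5467] 1.567229398852141
```

```bash
python3 -m jog '[[[0,-1,-3,-1,0.018,0.017,-0.15],[0,-2,-7,-1,0.036,0.035,-0.31],[0,-3.5,-11,0,0.054,0.053,-0.46],[0,-5,-14,2,0.072,0.07,-0.62],[0,-6.5,-15.5,4,0.09,0.088,-0.77],[0,-8,-16.5,7,0.11,0.106,-0.93],[0,-9.5,-16.9,10,0.127,0.124,-1.08],[0,-10.3,-16.9,13,0.145,0.14,-1.24],[0,-10.3,-16.9,15,0.163,0.16,-1.39],[0,-10.3,-16.9,16.8,0.181,0.177,-1.547],[0,-10.3,-16.9,16.8,0.181,0.177,-1.547],[0,-10.3,-16.9,16.8,0.181,0.177,-1.547]]]'
python3 - <<'E'
from kin import *
s=bot.read_state();print(s["wrist_force"],s["q"])
W=bot.camera_model("wrist");im=bot.read_camera("wrist")[:,:,::-1]
cv2.imwrite("pics/w7.png",im)
for p in [(.459,.379,.008)]: print(proj(W,p))
d,r=delta([.459,.379,.20],down(.018)); print(d,r)
E
```

```text
time: 14.55
tool_pos: [0.4594, 0.3796, 0.3015]
tcp_rot: [2.203, 2.238, 0.003]
wrist_force: [0.7, -0.0, -0.1]
width: 0.999
[ 0.7358 -0.0356 -0.0741] [ 0.6489  0.1999  1.8813 -0.0006  1.0582  0.6336]
[[315.8547 193.9598]]
[-0.0969 -0.0838 10.2045] [ 0.0029 -0.0016 -0.0017]
```

View pics/w7.png

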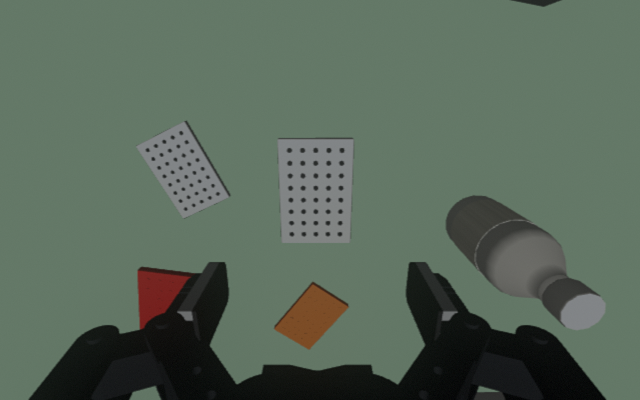

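Run:
```python
from kin import *
W=bot.camera_model("wrist");im=cv2.imread("pics/w7.png");hsv=cv2.cvtColor(im,cv2.COLOR_BGR2HSV)
mask=((hsv[:,:,1]<30)&(hsv[:,:,2]>95)).astype(np.uint8)*255; mask[:,:260]=0;mask[:,380:]=0;mask[255:]=0
mask=cv2.morphologyEx(mask,cv2.MORPH_CLOSE,np.ones((7,7)))
c=max(cv2.findContours(mask,0,cv2.CHAIN_APPROX_NONE)[0],key=cv2.contourArea);hull=cv2.convexHull(c)[:,0]
P=np.array([onz(W,*map(float,p),.008)[:2] for p in hull],np.float32);r=cv2.minAreaRect(P);print(r,cv2.boundingRect(c))
P=np.array([onz(W,u,v,.008)[:2] for u,v in[(278,139),(353,139),(351,242.5),(281.5,242.5)]]);print(P,P.mean(0))
```

```text
((0.4589868187904358, 0.3797928988933563), (0.06417763978242874, 0.09453379362821579), 0.9080439805984497) (277, 139, 77, 104)
[[0.4274 0.4266]
 [0.4894 0.4275]
 [0.4927 0.3325]
 [0.4284 0.3316]] [0.4594 0.3796]
```

```bash
python3 -m jog '[[[0,0,0,4,0,0,0],[0,0,0,8,0,0,0],[0,0,0,11,0,0,0],[0,0,0,12,0,0,0],[0,0,0,12,0,0,0]]]'
python3 - <<'E'
from kin import *
s=bot.read_state();print(s["tool_pos"],s["wrist_force"])
im=bot.read_camera("side")[:,:,::-1]; P=proj(bot.camera_model("side"),[.459,.379,.02])[0].astype(int);print(P)
cv2.imwrite("pics/s8.png",cv2.resize(im[P[1]-75:P[1]+45,P[0]-80:P[0]+80],(800,600),interpolation=2))
E
```

```text
time: 15.22
tool_pos: [0.4596, 0.38, 0.1816]
tcp_rot: [2.201, 2.241, 0.004]
wrist_force: [-0.4, 0.2, -0.3]
width: 1.001
[0.4596 0.38   0.1816] [-0.3822  0.1871 -0.3168]
[290 306]
```

View pics/s8.png

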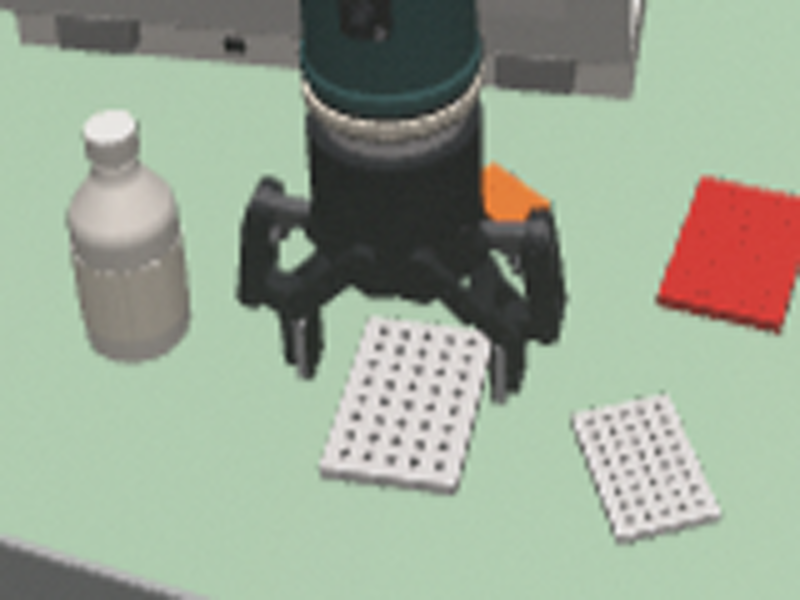

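```bash
python3 -m jog '[[[0,0,0,0.7,0,0,0],[0,0,0,1.3,0,0,0],[0.1,0,0,1.3,0,0,0],[0.2,0,0,1.3,0,0,0],[0.3,0,0,1.3,0,0,0],[0.4,0,0,1.3,0,0,0],[0.4,0,0,1.3,0,0,0]]]' 30
python3 - <<'E'
from kin import *
s=bot.read_state();print(s["tool_pos"],s["wrist_force"],s["width"])
im=bot.read_camera("side")[:,:,::-1]
cv2.imwrite("pics/s9.png",cv2.resize(im[231:351,210:370],(800,600),interpolation=2))
E
```

```text
time: 16.15
tool_pos: [0.4596, 0.3798, 0.1687]
tcp_rot: [2.201, 2.241, 0.004]
wrist_force: [0.1, 0.4, 2.9]
width: 0.737
[0.4596 0.3798 0.1687] [0.0507 0.407  2.9032] 0.7371355468725798
```

View pics/s9.png

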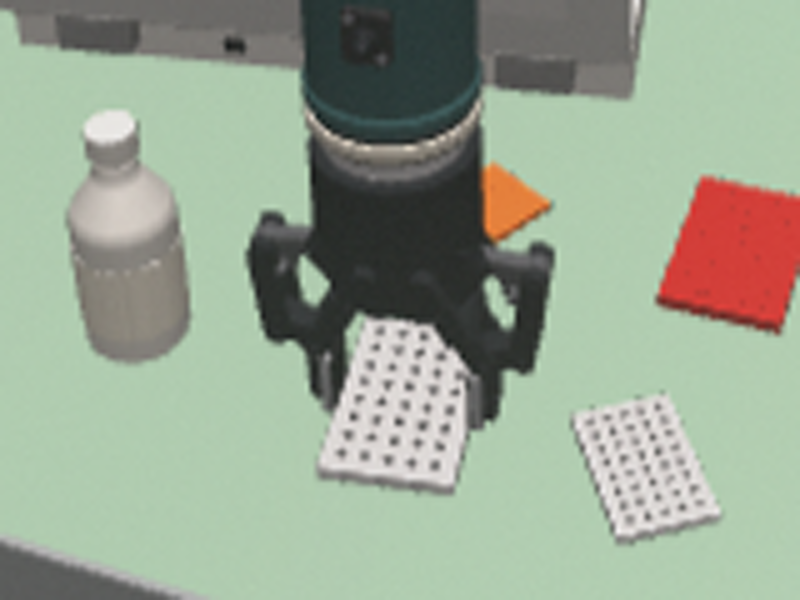

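```bash
python3 -m jog '[[[0.5,0,0,-1,0,0,0],[0.5,0,0,-3,0,0,0],[0.5,0,0,-7,0,0,0],[0.5,0,0,-12,0,0,0],[0.5,0,0,-18,0,0,0],[0.5,0,0,-18,0,0,0]]]' 40
python3 - <<'E'
from kin import *
s=bot.read_state();print(s["tool_pos"],s["wrist_force"],s["width"],s["q"])
for n in["side","wrist"]: cv2.imwrite(f"pics/{n}10.png",bot.read_camera(n)[:,:,::-1])
E
```

```text
time: 16.95
tool_pos: [0.461, 0.3809, 0.3569]
tcp_rot: [2.199, 2.24, 0.026]
wrist_force: [0.7, 1.0, -1.7]
width: 0.737
[0.461  0.3809 0.3569] [ 0.6639  1.002  -1.7187] 0.7365640854235088 [ 0.649   0.1488  1.832  -0.0002  1.1442  0.6306]
```

View pics/wrist10.png

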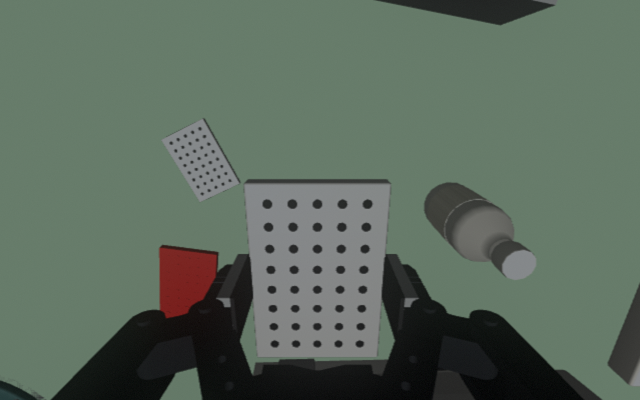

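View pics/side10.png

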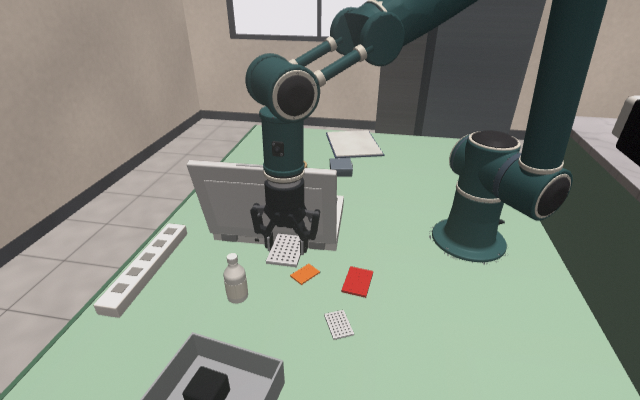

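```bash
python3 - <<'E'
from kin import *
for P,a in [((.461,.381,.52),.018),((.475,.057,.52),-np.pi/2+YA)]: print(delta(P,down(a)))
E
python3 -m jog '[[[0.5,0,0,-5,0,0,0],[0.5,0,0,-10,0,0,0],[0.5,0,0,-15,0,0,0],[0.5,0,0,-17,0,0,0],[0.5,0,0,-17,0,0,0]]]'
python3 - <<'E'
from kin import *
s=bot.read_state();print(s["wrist_force"],s["width"],s["q"])
for P,a in [((.461,.381,.52),.018),((.475,.057,.52),-np.pi/2+YA)]: print(delta(P,down(a)))
E
```

```text
(array([  0.197 ,   0.2612, -16.9766]), array([ 0.0043, -0.0029,  0.0004]))
(array([-32.2232,   1.0638, -17.0677]), array([ 0.0011, -0.0056,  1.5505]))
time: 17.68
tool_pos: [0.4589, 0.3793, 0.5179]
tcp_rot: [2.201, 2.241, 0.004]
wrist_force: [-0.1, -0.2, -1.3]
width: 0.735
[-0.1255 -0.2337 -1.321 ] 0.7347560466988252 [ 0.649   0.0638  1.6294 -0.0001  1.4461  0.6306]
(array([ 0.1637,  0.2167, -0.2046]), array([ 0.0019, -0.0012,  0.0004]))
(array([-32.2566,   1.0191,  -0.2433]), array([ 0.0006, -0.0025,  1.5505]))
```

```bash
python3 -m jog '[[[0.5,-3,0.1,0,0,0,0.13],[0.5,-7,0.2,0,0,0,0.29],[0.5,-11,0.3,0,0,0,0.45],[0.5,-15,0.5,0,0,0,0.61],[0.5,-19,0.6,0,0,0,0.77],[0.5,-23,0.7,0,0,0,0.93],[0.5,-27,0.8,0,0,0,1.09],[0.5,-30,0.9,0,0,0,1.25],[0.5,-32,1,0,0,0,1.41],[0.5,-32.3,1,0,0,0,1.55],[0.5,-32.3,1,0,0,0,1.55]]]'
python3 - <<'E'
from kin import *
s=bot.read_state();print(s["wrist_force"],s["width"],s["q"])
W=bot.camera_model("wrist");im=bot.read_camera("wrist")[:,:,::-1];cv2.imwrite("pics/w11.png",im);np.save("W11.npy",W,allow_pickle=True)
print(delta([.475,.057,.24],down(-np.pi/2+YA)))
print(proj(W,[[.408,.1165,.044],[.408,.1165,.0405]]))
E
```

```text
time: 19.05
tool_pos: [0.4744, 0.0561, 0.5142]
tcp_rot: [-3.14, -0.062, 0.007]
wrist_force: [-0.5, 0.3, -1.6]
width: 0.732
[-0.5281  0.3047 -1.5746] 0.7320161842799181 [ 0.0651 -0.1654  1.8547  0.0012  1.4566  1.596 ]
(array([ 0.1506, -0.0266, 27.4793]), array([-0.0012,  0.0033,  0.0027]))
[[274.2975 196.0067]
 [274.5986 195.25  ]]
```

View pics/w11.png

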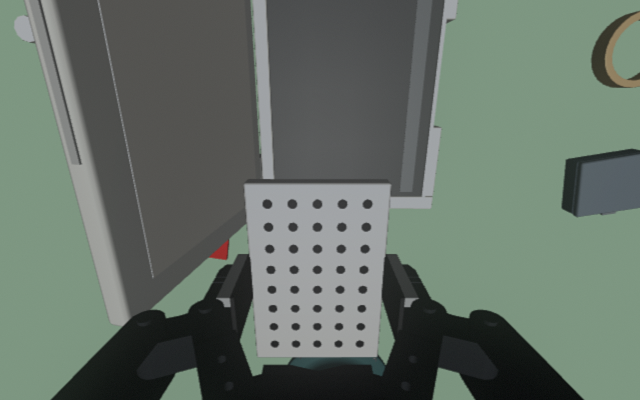

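Run:
```python
from kin import *
W=np.load("W11.npy",allow_pickle=True).item()
im=cv2.imread("pics/w11.png")
cv2.imwrite("pics/z11.png",np.hstack([cv2.resize(im[100:190,235:305],(400,514),interpolation=2),cv2.resize(im[170:220,385:440],(400,514),interpolation=2)]))
```

```text
(no output)
```

View pics/z11.png

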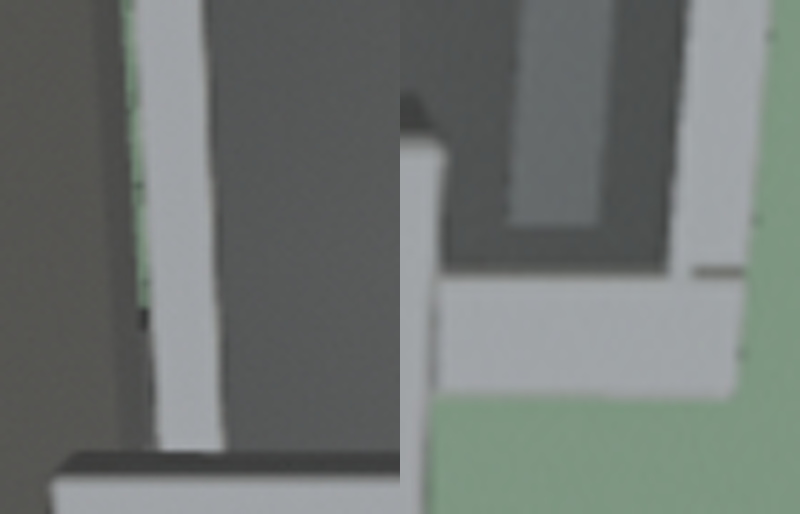

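Run:
```python
from kin import *
W=np.load("W11.npy",allow_pickle=True).item()
for n,u,v in[("hinge",270.7,105.25),("hinge",273.85,177),("near",391.9,196.75),("near",421.9,196.75),("front",425.2,170),("front",421.9,195.8)]: print(n,onz(W,u,v,.044))
```

```text
hinge [0.5357 0.1207 0.044 ]
hinge [0.4368 0.117  0.044 ]
near [ 0.4137 -0.0562  0.044 ]
near [ 0.4155 -0.1002  0.044 ]
front [ 0.4558 -0.0989  0.044 ]
front [ 0.4169 -0.1     0.044 ]
```

```bash
python3 -m jog '[[[0.5,0.1,0,5,0,0,0],[0.5,0.1,0,10,0,0,0],[0.5,0.1,0,15,0,0,0],[0.5,0.1,0,20,0,0,0],[0.5,0.1,0,24,0,0,0],[0.5,0.1,0,26.5,0,0.003,0],[0.5,0.1,0,27.5,0,0.003,0],[0.5,0.1,0,27.5,0,0.003,0],[0.5,0.1,0,27.5,0,0.003,0]]]'
python3 - <<'E'
from kin import *
s=bot.read_state();print(s["wrist_force"],s["width"],s["q"])
print(delta([.475,.057,.212],down(-np.pi/2+YA)))
cv2.imwrite("pics/c12.png",bot.read_camera("scene")[:,:,::-1])
E
```

```text
time: 20.23
tool_pos: [0.477, 0.0571, 0.2441]
tcp_rot: [-3.14, -0.063, -0.011]
wrist_force: [0.3, 0.8, -1.8]
width: 0.729
[ 0.2749  0.7598 -1.8443] 0.729291886381584 [0.0668 0.0571 2.1654 0.0013 0.912  1.5969]
(array([-0.2238,  0.0021,  3.2123]), array([-0.0012, -0.0071,  0.0012]))
```

View pics/c12.png

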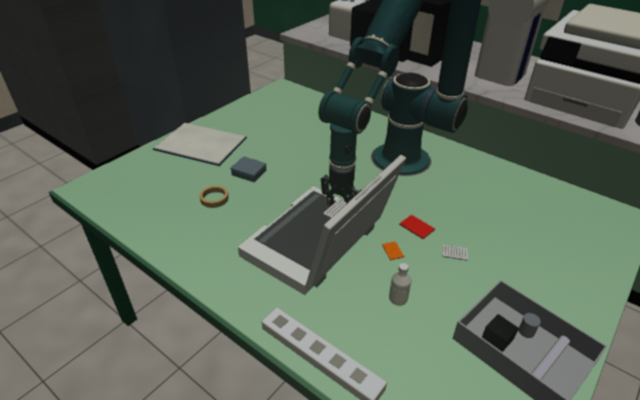

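```bash
python3 -m jog '[[[0.5,0,0,1,0,0,0],[0.5,0,0,2,0,0,0],[0.5,0,0,2.5,0,0,0],[0.5,0,0,2.7,0,0,0],[0.5,0,0,2.7,0,0,0],[0.5,0,0,2.7,0,0,0]]]'
python3 - <<'E'
from kin import *
s=bot.read_state();print(s["tool_pos"],s["wrist_force"],delta([.475,.057,.2105],down(-np.pi/2+YA)))
E
```

```text
time: 21.02
tool_pos: [0.4766, 0.0569, 0.2161]
tcp_rot: [-3.14, -0.061, -0.008]
wrist_force: [0.2, -0.2, -2.3]
width: 0.735
[0.4766 0.0569 0.2161] [ 0.2166 -0.2244 -2.2838] (array([-0.161 , -0.0129,  0.5633]), array([-0.0012, -0.0053,  0.0005]))
```

```bash
python3 -m jog '[[[0.5,0,0,0.2,0,0,0],[0.5,0,0,0.3,0,0,0],[0.5,0,0,0.4,0,0,0],[0.5,0,0,0.4,0,0,0]]]'; python3 -m jog '[[[0.5,0,0,0.1,0,0,0],[0.5,0,0,0.1,0,0,0]]]'
```

```text
time: 21.52
tool_pos: [0.4763, 0.0569, 0.2118]
tcp_rot: [-3.14, -0.062, -0.007]
wrist_force: [-0.5, 0.2, -1.2]
width: 0.726
time: 21.78
tool_pos: [0.4764, 0.0569, 0.2109]
tcp_rot: [-3.14, -0.061, -0.007]
wrist_force: [0.3, 0.4, -1.9]
width: 0.728
```

```bash
python3 -m jog '[[[0.5,0,0,0.1,0,0,0],[0.5,0,0,0.1,0,0,0],[0.5,0,0,0.1,0,0,0]]]'; python3 -m jog '[[[0.22,0,0,0,0,0,0],[0.2,0,0,0,0,0,0],[0.15,0,0,0,0,0,0],[0.15,0,0,0,0,0,0],[0.15,0,0,-3,0,0,0],[0.15,0,0,-8,0,0,0],[0.15,0,0,-13,0,0,0],[0.15,0,0,-13,0,0,0],[0.15,0,0,-13,0,0,0]]]';python3 - <<'E'
from kin import *
s=bot.read_state();print(s["tool_pos"],s["wrist_force"])
W=bot.camera_model("wrist");im=bot.read_camera("wrist")[:,:,::-1];cv2.imwrite("pics/w13.png",im);np.save("W13.npy",W,allow_pickle=True)
E
```

```text
time: 22.15
tool_pos: [0.4764, 0.0569, 0.2099]
tcp_rot: [-3.14, -0.061, -0.008]
wrist_force: [0.2, 0.2, -1.7]
width: 0.731
time: 23.28
tool_pos: [0.4755, 0.0567, 0.3398]
tcp_rot: [-3.14, -0.062, -0.008]
wrist_force: [0.7, -0.1, 0.8]
width: 0.853
[0.4755 0.0567 0.3398] [ 0.6659 -0.0916  0.8152]
```

View pics/w13.png

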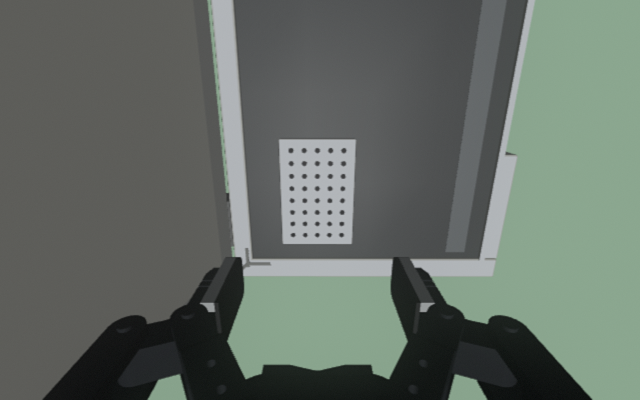

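```bash
cat > meas.py <<'E'
from kin import *
def run(fn,Wf,roi):
  W=np.load(Wf,allow_pickle=True).item();im=cv2.imread(fn);hsv=cv2.cvtColor(im,cv2.COLOR_BGR2HSV)
  m=((hsv[:,:,2]>130)&(hsv[:,:,1]<40)).astype(np.uint8)*255; k=np.zeros_like(m);a,b,c,d=roi;k[b:d,a:c]=1;m*=k
  m=cv2.morphologyEx(m,cv2.MORPH_CLOSE,np.ones((7,7)))
  ct=max(cv2.findContours(m,0,cv2.CHAIN_APPROX_NONE)[0],key=cv2.contourArea);hull=cv2.convexHull(ct)[:,0]
  P=np.array([onz(W,*map(float,p),.0485)[:2] for p in hull],np.float32);r=cv2.minAreaRect(P)
  return W,r
E
python3 - <<'E'
from meas import *
W,r=run("pics/w13.png","W13.npy",(265,130,370,250));print(r)
im=cv2.imread("pics/w13.png");cv2.imwrite("pics/z13.png",np.vstack([cv2.resize(im[225:285,225:305],(800,600),interpolation=2)]))
E
```

```text
((0.4765514135360718, 0.05737917870283127), (0.09431399405002594, 0.06359551846981049), 2.2166712284088135)
```

View pics/z13.png

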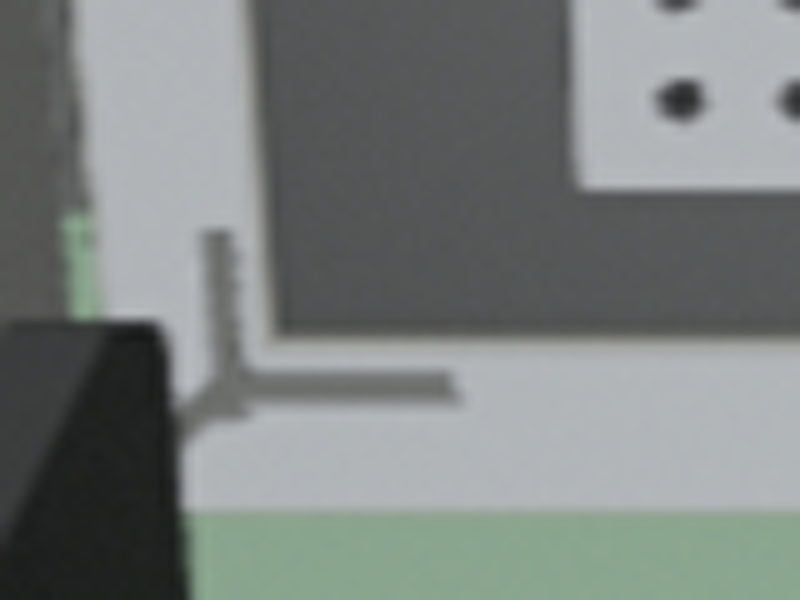

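Run:
```python
from kin import *
W=np.load("W13.npy",allow_pickle=True).item()
c=onz(W,251.5,259.5,.044);g=onz(W,252.5,258.3,.0405);p=onz(W,282.8,244,.0485);print(c,g,p)
h=onz(W,225+250/10,225,.044);n=onz(W,225+80,225+343/10,.044);print("yaw",h-c,n-c)
C=(c+g)/2
Rm=np.array([[-np.sin(YA),-np.cos(YA)],[np.cos(YA),-np.sin(YA)]])
print("plate centre in corner frame",Rm.T@(np.array([.4766,.0574])-C[:2]),"near-hinge plate corner",Rm.T@(p-C)[:2])
```

```text
[0.4075 0.1167 0.044 ] [0.4068 0.1165 0.0405] [0.4272 0.0867 0.0485]
yaw [0.0355 0.0004 0.    ] [ 0.0022 -0.0507  0.    ]
plate centre in corner frame [-0.0618 -0.0671] near-hinge plate corner [-0.0306 -0.0189]
```

```bash
cat >> kin.py <<'E'
CO=np.array([.4072,.1166]);RS=np.array([[-np.sin(YA),-np.cos(YA)],[np.cos(YA),-np.sin(YA)]])
def cor(x,y,z): return np.array([*(CO+RS@[x,y]),z])
def incor(P): return RS.T@(np.array(P)[:2]-CO)
E
python3 - <<'E'
from kin import *
print(delta(cor(-.117,-.067,.26),down(YA)))
E
```

```text
(array([0.1177, 5.46  , 7.8729]), array([ 0.0014, -0.0031, -1.5703]))
```

```bash
python3 -m jog '[[[0.3,0,1,0,0,0,-0.16],[0.4,0,2,0,0,0,-0.32],[0.55,0,3,0,0,0,-0.48],[0.55,0,4,0.5,0,0,-0.64],[0.55,0,5,1,0,0,-0.8],[0.55,0.1,5.5,2,0,0,-0.96],[0.55,0.1,5.5,3.5,0,0,-1.12],[0.55,0.1,5.5,5,0,0,-1.28],[0.55,0.1,5.5,6.5,0,0,-1.44],[0.55,0.1,5.5,7.9,0.001,-0.003,-1.57],[0.55,0.1,5.5,7.9,0.001,-0.003,-1.57],[0.55,0.1,5.5,7.9,0.001,-0.003,-1.57]]]'
python3 - <<'E'
from kin import *
s=bot.read_state();print(s["wrist_force"],s["width"])
print(delta(cor(-.117,-.067,.2145),down(YA)))
W=bot.camera_model("wrist");cv2.imwrite("pics/w14.png",bot.read_camera("wrist")[:,:,::-1])
E
```

```text
time: 24.82
tool_pos: [0.479, 0.002, 0.2602]
tcp_rot: [2.181, 2.261, 0.001]
wrist_force: [0.5, -0.6, -0.1]
width: 0.452
[ 0.4539 -0.5813 -0.1083] 0.4519234175649828
(array([ 0.0329, -0.0338,  4.5687]), array([ 0.0006, -0.    , -0.0025]))
```

View pics/w14.png

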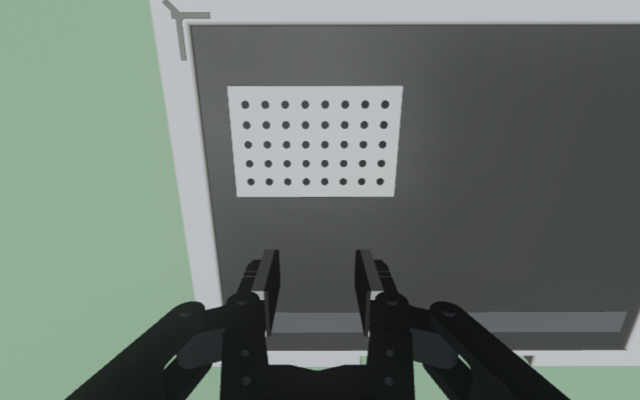

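```bash
python3 -m jog '[[[0.55,0,0,1.5,0,0,0],[0.55,0,0,3,0,0,0],[0.55,0,0,3.8,0,0,0],[0.55,0,0,4.2,0,0,0],[0.55,0,0,4.4,0,0,0],[0.55,0,0,4.4,0,0,0],[0.55,0,0,4.4,0,0,0]]]'
python3 - <<'E'
from kin import *
s=bot.read_state();print(s["wrist_force"],s["tool_pos"],incor(s["tool_pos"]))
cv2.imwrite("pics/s15.png",cv2.resize(bot.read_camera("scene")[150:250,260:420,::-1],(800,500),interpolation=2))
cv2.imwrite("pics/w15.png",bot.read_camera("wrist")[:,:,::-1])
E
```

```text
time: 25.75
tool_pos: [0.4797, 0.0019, 0.2173]
tcp_rot: [2.177, 2.262, 0.003]
wrist_force: [0.1, -0.2, 0.2]
width: 0.446
[ 0.1152 -0.1593  0.1673] [0.4797 0.0019 0.2173] [-0.1174 -0.068 ]
```

View pics/s15.png

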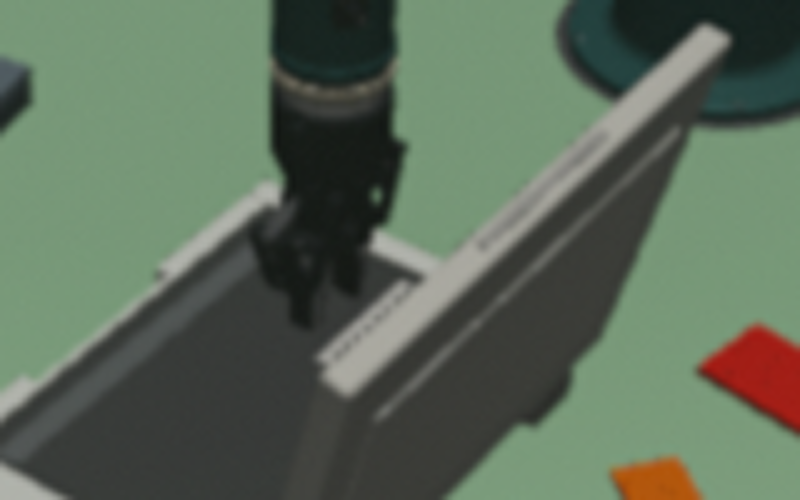

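View pics/w15.png

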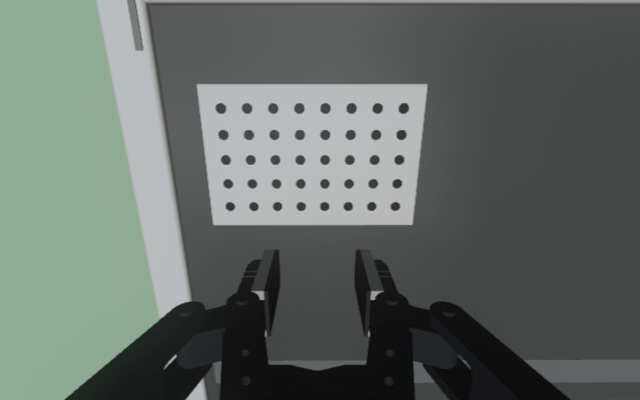

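```bash
python3 -m jog '[[[0.55,0,0,0.1,0,0,0],[0.55,0,0,0.2,0,0,0],[0.55,0,0,0.3,0,0,0],[0.55,0,0,0.3,0,0,0]]]'; python3 -m jog '[[[0.55,0.6,0,0,0,0,0],[0.55,1.2,0,0,0,0,0],[0.55,1.7,0,0,0,0,0],[0.55,2.2,0,0,0,0,0],[0.55,2.2,0,0,0,0,0]]]'
python3 - <<'E'
from kin import *
s=bot.read_state();print(s["wrist_force"],s["tool_pos"],incor(s["tool_pos"]))
cv2.imwrite("pics/w16.png",bot.read_camera("wrist")[:,:,::-1])
E
```

```text
time: 26.35
tool_pos: [0.4793, 0.0019, 0.2137]
tcp_rot: [2.177, 2.263, 0.002]
wrist_force: [0.5, 0.2, -0.1]
width: 0.452
time: 26.98
tool_pos: [0.4786, 0.0244, 0.2139]
tcp_rot: [2.177, 2.263, 0.003]
wrist_force: [0.1, -0.4, -0.7]
width: 0.449
[ 0.0781 -0.4359 -0.6747] [0.4786 0.0244 0.2139] [-0.0949 -0.0677]
```

View pics/w16.png

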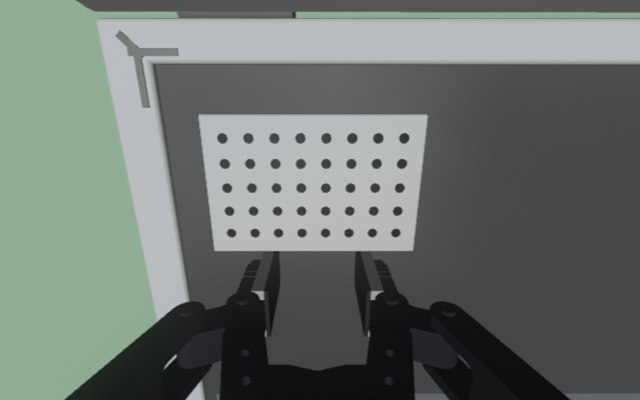

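```bash
python3 -m jog '[[[0.55,0.5,0,0,0,0,0],[0.55,1,0,0,0,0,0],[0.55,1.4,0,0,0,0,0],[0.55,1.6,0,0,0,0,0],[0.55,1.6,0,0,0,0,0]]]'
python3 - <<'E'
from kin import *
s=bot.read_state();print(s["wrist_force"],incor(s["tool_pos"]))
W=bot.camera_model("wrist");im=bot.read_camera("wrist")[:,:,::-1];cv2.imwrite("pics/w17.png",im)
E
```

```text
time: 27.65
tool_pos: [0.478, 0.0402, 0.2139]
tcp_rot: [2.177, 2.263, 0.003]
wrist_force: [-0.2, -0.1, -0.6]
width: 0.449
[-0.2303 -0.0891 -0.574 ] [-0.0791 -0.0677]
```

View pics/w17.png

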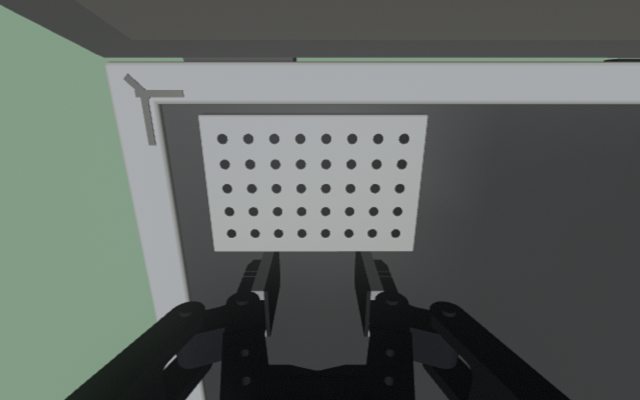

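```bash
python3 -m jog '[[[0.55,0.2,0,0,0,0,0],[0.55,0.35,0,0,0,0,0],[0.55,0.35,0,0,0,0,0]]]'; python3 -m jog '[[[0.55,0.1,0,0,0,0,0],[0.55,0.1,0,0,0,0,0]]]';  python3 - <<'E'
from kin import *
s=bot.read_state();print(s["wrist_force"],incor(s["tool_pos"]))
im=bot.read_camera("wrist")[:,:,::-1];cv2.imwrite("pics/w18.png",cv2.resize(im[60:180,100:300],(800,480),interpolation=2))
E
```

```text
time: 28.08
tool_pos: [0.4778, 0.0435, 0.2139]
tcp_rot: [2.177, 2.263, 0.003]
wrist_force: [0.4, -0.7, -0.5]
width: 0.449
time: 28.32
tool_pos: [0.4778, 0.0442, 0.2139]
tcp_rot: [2.177, 2.262, 0.002]
wrist_force: [0.3, -3.7, 0.0]
width: 0.45
[ 0.2579 -3.698   0.0149] [-0.0751 -0.0677]
```

View pics/w18.png

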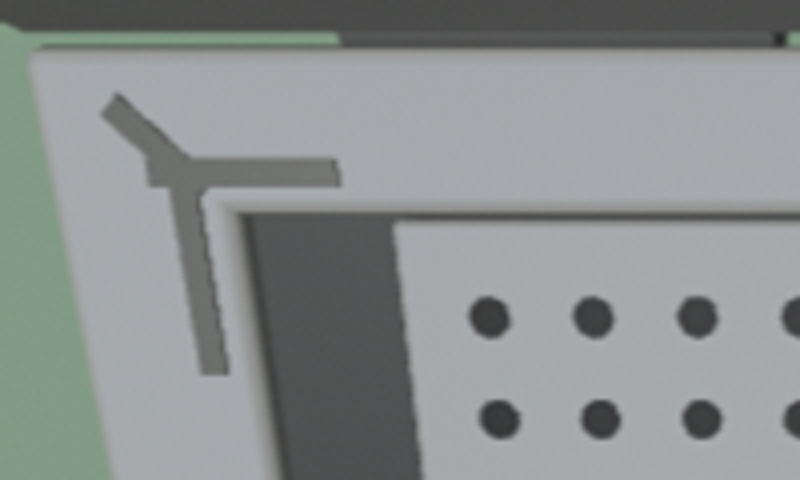

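```bash
python3 -m jog '[[[0.55,-0.5,0,0,0,0,0],[0.55,-2,0,0,0,0,0],[0.55,-3,0,-3,0,0,0],[0.55,-4,0,-8,0,0,0],[0.75,-4,0,-9,0,0,0],[0.75,-4,0,-9,0,0,0]]]'
python3 - <<'E'
from kin import *
s=bot.read_state();print(s["wrist_force"],incor(s["tool_pos"]))
print(delta(cor(-.10,-.142,.30),down(-np.pi/2+YA)))
E
```

```text
time: 29.12
tool_pos: [0.4794, 0.004, 0.3046]
tcp_rot: [2.177, 2.261, 0.005]
wrist_force: [-0.5, 0.1, -1.2]
width: 0.252
[-0.4723  0.1142 -1.1511] [-0.1153 -0.0678]
(array([1.5434, 7.4207, 0.4899]), array([ 0.0034, -0.0034,  1.5697]))
```

```bash
python3 -m jog '[[[0.75,0.2,0.7,0,0,0,0.16],[0.75,0.3,1.5,0,0,0,0.32],[0.75,0.5,2.3,0,0,0,0.48],[0.75,0.6,3,0,0,0,0.64],[0.75,0.8,3.8,0,0,0,0.8],[0.75,1,4.5,0.1,0,0,0.96],[0.75,1.1,5.3,0.2,0,0,1.12],[0.75,1.3,6,0.3,0.001,-0.001,1.28],[0.75,1.4,6.8,0.4,0.002,-0.002,1.44],[0.75,1.5,7.4,0.5,0.003,-0.003,1.57],[0.75,1.5,7.4,0.5,0.003,-0.003,1.57],[0.75,1.5,7.4,0.5,0.003,-0.003,1.57]]]'
python3 - <<'E'
from kin import *
s=bot.read_state();print(s["wrist_force"],incor(s["tool_pos"]),s["width"])
print(delta(cor(-.038,-.142,.26),down(-np.pi/2+YA)))
W=bot.camera_model("wrist");im=bot.read_camera("wrist")[:,:,::-1];cv2.imwrite("pics/w19.png",im);np.save("W19.npy",W,allow_pickle=True)
from meas import run
E
```

```text
time: 30.62
tool_pos: [0.5518, 0.0223, 0.2976]
tcp_rot: [3.141, 0.065, -0.007]
wrist_force: [-0.1, 0.1, 0.3]
width: 0.252
[-0.0724  0.0606  0.3462] [-0.0998 -0.1408] 0.25216908411989775
(array([ 0.1525, -6.1798,  3.7601]), array([-0.0001,  0.0042,  0.0028]))
```

View pics/w19.png

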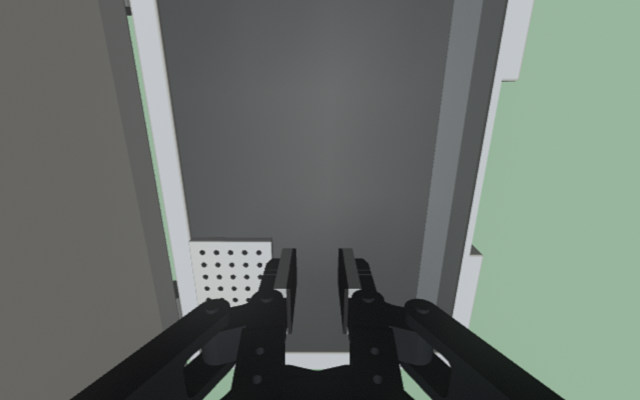

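```bash
python3 -m jog '[[[0.75,0,-2,0,0,0,0],[0.75,0,-4,0,0,0,0],[0.75,0,-6,0.5,0,0.004,0.003],[0.75,0,-6,2,0,0.004,0.003],[0.75,0,-6,3.5,0,0.004,0.003],[0.75,0,-6,4.5,0,0.004,0.003],[0.75,0,-6,4.5,0,0.004,0.003],[0.75,0,-6,4.5,0,0.004,0.003]]]'
python3 - <<'E'
from kin import *
s=bot.read_state();print(s["wrist_force"],incor(s["tool_pos"]),s["width"])
print(delta(cor(-.040,-.140,.2155),down(-np.pi/2+YA)))
im=bot.read_camera("wrist")[:,:,::-1];cv2.imwrite("pics/w20.png",im);cv2.imwrite("pics/s20.png",cv2.resize(bot.read_camera("scene")[150:250,260:420,::-1],(800,500),interpolation=2))
E
```

```text
time: 31.68
tool_pos: [0.5503, 0.0818, 0.2542]
tcp_rot: [3.141, 0.056, 0.004]
wrist_force: [0.6, 0.6, -0.2]
width: 0.248
[ 0.5766  0.6335 -0.2051] [-0.0403 -0.1417] 0.24839873434704682
(array([-0.1784, -0.027 ,  3.8648]), array([ 0.0002, -0.0027, -0.0032]))
```

View pics/w20.png

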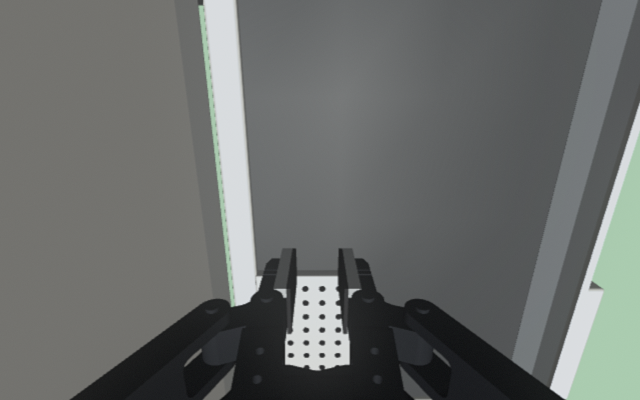

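View pics/s20.png

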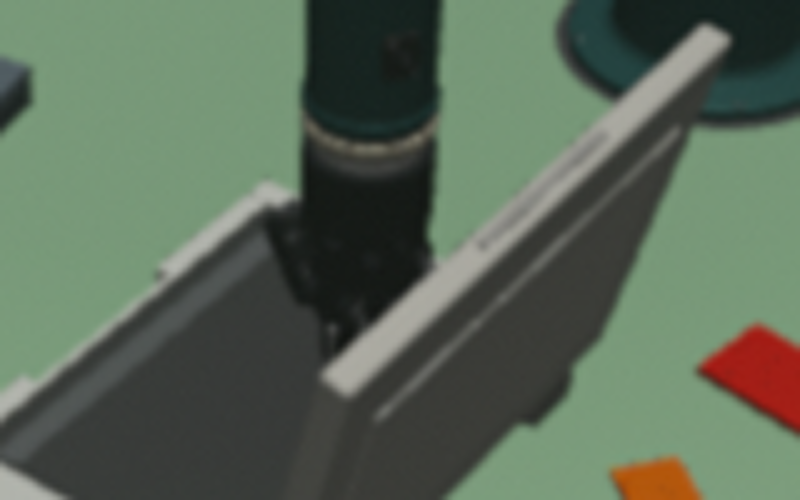

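```bash
python3 -m jog '[[[0.75,0,0,1.2,0,0,0],[0.75,0,0,2.4,0,0,0],[0.75,0,0,3.2,0,0,0],[0.75,0,0,3.6,0,-0.003,-0.003],[0.75,0,0,3.7,0,-0.003,-0.003],[0.75,0,0,3.7,0,-0.003,-0.003]]]'
python3 - <<'E'
from kin import *
s=bot.read_state();print(s["wrist_force"],incor(s["tool_pos"]),s["tool_pos"][2])
print(delta(cor(-.040,-.140,.2155),down(-np.pi/2+YA)))
E
```

```text
time: 32.52
tool_pos: [0.5504, 0.0822, 0.2172]
tcp_rot: [3.141, 0.062, -0.0]
wrist_force: [1.5, 0.1, -0.0]
width: 0.251
[ 1.5006  0.0503 -0.0103] [-0.0399 -0.1417] 0.21718408532181607
(array([-0.1727,  0.0124,  0.1684]), array([0.0001, 0.0001, 0.0005]))
```

```bash
python3 -m jog '[[[0.75,0,0,0.15,0,0,0],[0.75,-0.5,0,0.15,0,0,0],[0.75,-1,0,0.15,0,0,0],[0.75,-1.5,0,0.15,0,0,0],[0.75,-2,0,0.15,0,0,0],[0.75,-2.4,0,0.15,0,0,0],[0.75,-2.8,0,0.15,0,0,0],[0.75,-2.8,0,0.15,0,0,0]]]';python3 -m jog '[[[0.75,-0.2,0,0,0,0,0],[0.75,-0.3,0,0,0,0,0],[0.75,-0.3,0,0,0,0,0]]]';python3 - <<'E'
from kin import *
s=bot.read_state();print(s["wrist_force"],incor(s["tool_pos"]),s["tool_pos"][2])
cv2.imwrite("pics/w21.png",bot.read_camera("wrist")[:,:,::-1])
E
```

```text
time: 33.52
tool_pos: [0.5219, 0.0811, 0.2156]
tcp_rot: [3.141, 0.062, -0.001]
wrist_force: [0.3, 0.9, 1.1]
width: 0.246
time: 33.9
tool_pos: [0.5193, 0.081, 0.2156]
tcp_rot: [3.141, 0.062, -0.001]
wrist_force: [0.4, 0.3, 0.5]
width: 0.251
[0.3527 0.346  0.4937] [-0.0399 -0.1106] 0.21562868031739604
```

View pics/w21.png

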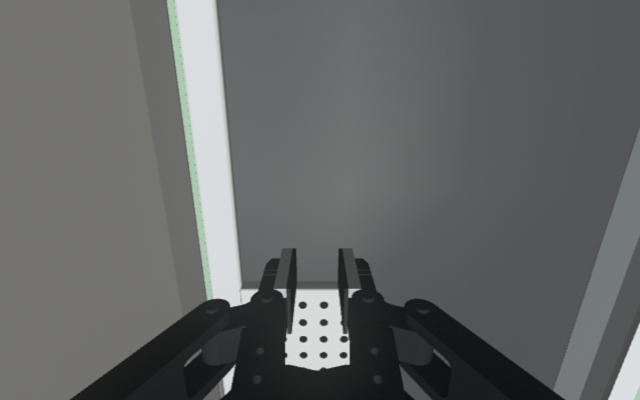

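Next I push in small steps until I feel contact.

```bash
python3 -m jog '[[[0.75,-0.1,0,0,0,0,0],[0.75,-0.2,0,0,0,0,0],[0.75,-0.2,0,0,0,0,0]]]';python3 -m jog '[[[0.75,-0.1,0,0,0,0,0],[0.75,-0.1,0,0,0,0,0]]]';python3 - <<'E'
from kin import *
s=bot.read_state();print(s["wrist_force"],incor(s["tool_pos"]))
E
```

```text
time: 34.33
tool_pos: [0.5172, 0.0809, 0.2156]
tcp_rot: [3.141, 0.062, -0.001]
wrist_force: [0.3, -0.7, 1.3]
width: 0.247
time: 34.58
tool_pos: [0.5163, 0.0809, 0.2156]
tcp_rot: [3.141, 0.062, -0.0]
wrist_force: [2.0, -0.7, -0.1]
width: 0.248
[ 1.9514 -0.6621 -0.0606] [-0.0399 -0.1076]
```

```bash
python3 -m jog '[[[0.75,-0.1,0,0,0,0,0],[0.75,-0.1,0,0,0,0,0]]]';python3 -m jog '[[[0.75,-0.05,0,0,0,0,0],[0.75,-0.05,0,0,0,0,0]]]'
```

```text
time: 34.83
tool_pos: [0.5159, 0.0809, 0.216]
tcp_rot: [3.141, 0.062, 0.003]
wrist_force: [4.1, 0.6, -0.1]
width: 0.251
time: 35.08
tool_pos: [0.5157, 0.0809, 0.2162]
tcp_rot: [-3.141, -0.062, -0.004]
wrist_force: [5.5, 0.2, -1.6]
width: 0.249
```

```bash
python3 -m jog '[[[0.75,0.3,0,0,0,0,0],[0.75,1.5,0,0,0,0,0],[0.75,2.5,0.3,-1,0,0,0],[0.75,2.5,1,-4,0,0,0],[0.75,1,4,-8,0,0,0],[0.75,-1.5,5,-13,0,0,0],[0.5,-4,5,-16,0,0,0],[0.3,-4,5,-16,0,0,0],[0.1,-4,5,-16,0,0,0],[0.1,-4,5,-16,0,0,0]]]';python3 - <<'E'
from kin import *
s=bot.read_state();print(s["wrist_force"],incor(s["tool_pos"]))
W=bot.camera_model("wrist");im=bot.read_camera("wrist")[:,:,::-1];cv2.imwrite("pics/w22.png",im);np.save("W22.npy",W,allow_pickle=True)
E
```

```text
time: 36.33
tool_pos: [0.4769, 0.0294, 0.3741]
tcp_rot: [3.141, 0.062, -0.005]
wrist_force: [-0.1, 0.1, -0.5]
width: 0.896
[-0.1249  0.1472 -0.451 ] [-0.0899 -0.0663]
```

View pics/w22.png

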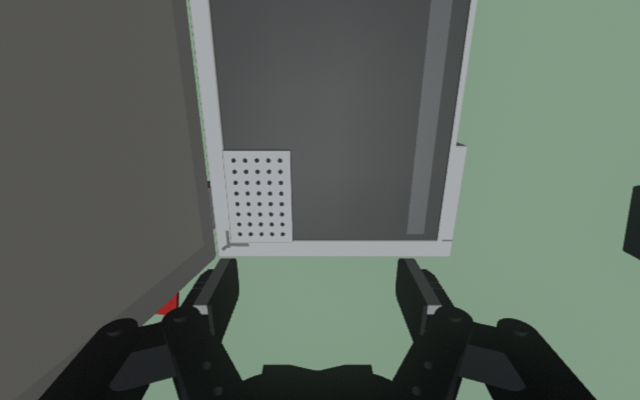

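Run:
```python
import cv2,numpy as np
im=cv2.imread("pics/w22.png");cv2.imwrite("pics/z22.png",cv2.resize(im[140:255,205:305],(521,600),interpolation=2))
```

```text
(no output)
```

View pics/z22.png

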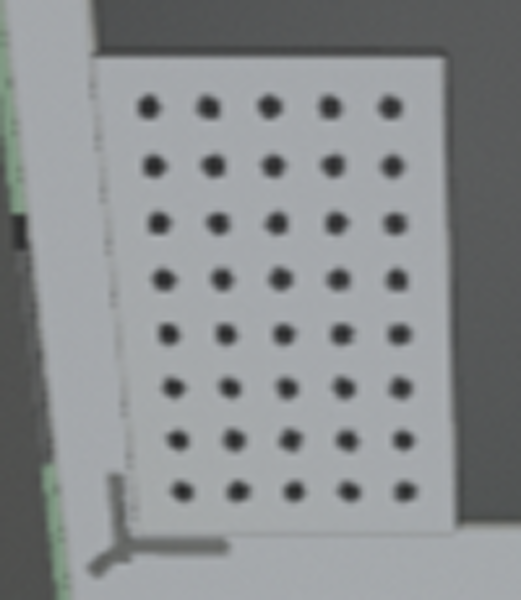

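Run:
```python
from kin import *
W=np.load("W22.npy",allow_pickle=True).item();im=cv2.imread("pics/w22.png",0)
f=lambda u,v,z:onz(W,205+u/5.21,140+v/5.217,z)[:2]
big=cv2.resize(im[140:255,205:305],(521,600),interpolation=2)
_,b=cv2.threshold(big,95,255,cv2.THRESH_BINARY_INV)
n,_,st,ce=cv2.connectedComponentsWithStats(b)
D=np.array([f(*c,.0485) for c,s in zip(ce,st) if 150<s[4]<900 and 130<c[0]<420 and 90<c[1]<505]);print(len(D))
r=cv2.minAreaRect(D.astype(np.float32));print(r)
c=np.array(r[0]);print("centre from dots in corner frame",incor(c),"angle", np.radians(r[2]),"vs",YA)
print("hinge ledge line in corner frame",[incor(f(u,v,.044)) for u,v in[(92,20),(97,57)]],"near ledge",[incor(f(u,v,.044)) for u,v in[(470,525),(515,525)]])
print("plate front edge",[incor(f(u,v,.0485)) for u,v in[(444,60),(456,525)]],"far edge",[incor(f(u,v,.0485)) for u,v in[(97,57),(443,57)]])
s=bot.read_camera("scene")[:,:,::-1];cv2.imwrite("pics/c23.png",s)
```

```text
40
((0.4569528102874756, 0.08579843491315842), (0.0768652856349945, 0.043904367834329605), 2.2542214393615723)
centre from dots in corner frame [-0.0327 -0.0485] angle 0.03934358618590514 vs 0.0387
hinge ledge line in corner frame [array([-0.0007, -0.1018]), array([-0.0009, -0.0951])] near ledge [array([-0.0669, -0.0005]), array([-0.076 , -0.0005])]
plate front edge [array([-0.0646, -0.0954]), array([-0.0645, -0.0028])] far edge [array([-0.0023, -0.0959]), array([-0.0644, -0.096 ])]
```

View pics/c23.png

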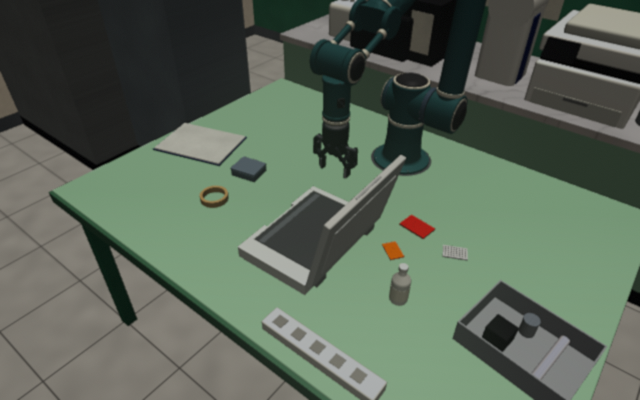

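Measured from the ledge lines in this picture, the plate centre is at (-31.9, -48.0) mm and square. The lid is still back on its stop and the bystanders are in place, so I hand in.

```bash
python3 -c "
from workcell import bot
s=bot.read_state();print(s['time'],abs(s['joint_vel']).max());print(bot.finish_job())"
```

```text
36.425 0.003129489852276497
the job is handed in; nothing more can be done
None
```

The scanner is ready: the lid is open on its stop and the dot plate lies snug and square in the marked corner. I handed in at 36.4 s of the 72 s allowed; no verdict is reported.

- **Lid:** I caged the lip loosely between the fingers, led it round steadily to its stop at about 0.4 rad/s, then opened the jaws and withdrew. In the scene camera picture the lid's upper edge was nearest the 1.80 rad stop position.
- **Plate:** I set the larger metal dot plate on the glass, clear of both ledges. I then pushed it against the hinge ledge and the near ledge until contact showed, at about 4 N and 5.5 N.
- **Last checks:** The plate centre was about 31.9 mm from the hinge ledge and 48.0 mm from the near ledge. Its long side was within about 0.001 rad of the hinge ledge. Measured from my earlier corner estimate instead, the centre came out at 32.7 and 48.5 mm, which is still within tolerance.
- **Other things:** The box, tape and bottle looked unmoved in the final picture; I did not re-measure them. At hand-in the arm stood clear and still.

No check failed.

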